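# Clamp a gel cassette in its tank with the wedge

## Task

Take the gel cassette from the drying rack and lower it gently, upright and all the way down, between the guides of the clear tank. Then set the plastic wedge upright in the slot between the cassette and the tank's sloping plate, slope against slope, let go of it, and tap it down on its head with the fingertips until it locks the cassette tight against the gasket: it must not stay loose, but do not force it, or the glass cracks. Leave the other things on the bench where they are.

Things in the scene. Friction and masses are not known exactly. Their poses are not given: they have to be found in the camera images.
- tank: clear open-topped gel tank fixed to the bench, 124 x 132 x 82 mm, floor 6 mm thick. Origin: centre of its underside; x points away from the robot, from the sloping plate to the gasket, z up. Inside stand (from -x) the grey sloping plate, the wedge slot, the place of the cassette, the gasket on its grey core. Nothing inside stands above 89 mm but two thin pins, to 102 mm, at x = 42, y = +-40 mm
- cassette_seat (a point): where the middle of the cassette's foot goes, on the tank's floor: x = 2, y = 0, z = 6 mm in the tank's frame, same axes. To +x is a black gasket whose face stands 4 to 8 mm away (it differs each time); to -x, before the cassette's side edges, two grey lips, 5.5 mm away. Both are flared at the top, 76 to 89 mm above the bench. Side stops leave 3.5 mm each side of the cassette
- tank_slot (a point): middle of the wedge slot's mouth, level with the sloping plate's top edge: x = -14.6, y = 0, z = 88 mm in the tank's frame, same axes. The plate is 72 mm wide; its face is at x = -18 mm (tank's frame) at 40 mm above the bench and goes 0.16 mm to -x for each mm up. Two ribs on it, 48 mm apart, guide the wedge's sides
- cassette_mid (a point): centre of the loose gel cassette, a white plate and a glass plate with grey spacers: 100 mm wide (its y), 112 mm tall (z), 8 mm thick (x), about 0.35 kg. It stands upright between pegs in the rack, its foot 8 mm above the bench. It may face either way in the tank; seated there, this point is 62 mm above the bench and the cassette can still shift 1.5 to 5.5 mm between gasket and lips
- wedge_head (a point): centre of the head, 24 (x) x 46 (y) x 30 mm (z), of the loose off-white plastic wedge; it is held here. The wedge weighs about 0.1 kg, is 116 mm tall and stands upright in the rack. In the tank its x axis must point as the tank's: upright face on the cassette, slope on slope
- wedge_foot (a point): middle of the wedge's foot, 101 mm below wedge_head and 6 mm to +x of it, same axes; 8 mm above the bench in the rack. The blade, 40 mm wide (y) and 86 mm long, has an upright face 9 mm to +x and a sloping face to -x: 18 mm thick at the foot, 0.16 mm more for each mm up. Locked tight in the tank, the foot ends anywhere from 15 to 53 mm above the bench
- wedge_top (a point): flat top of the wedge's head, where it is tapped, 15 mm above wedge_head. A push of 4 to 5 N first moves the cassette back on the gasket; then the push grows by 4 to 9 N per mm, and it holds by friction. It sits tight once slow taps (20 mm/s) reach about 14 N (12 to 18 N is good) and one moves it less than 1 mm; under 10 N it may be loose, above 25 N the glass may crack
- rack: fixed drying rack: white base 72 x 204 mm, top 8 mm above the bench, with steel pegs to 55 mm up. Origin: centre of its underside. Cassette at about y = -45 mm, wedge at about y = +68 mm
- reagent_bottle: bystander: brown glass bottle with a black cap, 46 x 46 x 98 mm, origin at the centre of its foot
- timer: bystander: white wind-up timer with a black knob, 66 x 66 x 44 mm, origin at the centre of its foot
- steel_dish: bystander: small steel dish, 78 x 120 x 26 mm, origin at the centre of its foot
- forceps: bystander: steel forceps lying flat, 14 x 132 x 9 mm, origin at the middle of the underside
- marker: bystander: red and green marker lying flat, 12 x 124 x 13 mm, origin at the middle of the underside
Things that resemble listed ones, but are neither listed nor needed, are in the scene too. Leave any blue look-alike of the part that bears wedge_head alone.

How it is judged:
By the outcome, as a careful person would: the job done as asked, in the order asked, and still so for the second after the job is handed in, with the robot touching nothing.
It also fails if it takes over 64 s, if anything falls off the work surface, if the arm or the gripper's body presses on something with over 40 N, if the wrist force passes 120 N, or if a joint passes its speed limit or range.

## Robot

A 7-joint arm with a two-finger parallel gripper is mounted at the origin on a cart in front of the work surface, level with it; the furniture and walls round the work are solid. World frame = base frame: x ahead of the robot, y to its left, z up, the work surface at z = 0. Lengths are in m, angles in rad, forces in N, time in s.
With the tool pointing down it reaches from about 0.4 to 0.85 m from the base axis. Payload 4.5 kg.
Tool frame: the origin (TCP) lies midway between the tips of the shut fingers; the grasp point (between the pads) lies 19 mm behind it; z points along the fingers, y is the line along which they close (so a half turn about z gives the same grasp; the last joint's range is limited). The gripper opens to 88 mm and grips with 3 to 60 N. Pads are 18 mm wide; open, the fingers measure 123 mm over their backs; the gripper's body (75 mm by 187 mm) begins 45 mm behind the grasp point.
Start: joints at [-1.254, 0.689, -0.195, 1.565, 0.157, 0.902, -0.215], TCP at [0.174, 0.6, 0.239] pointing down, gripper open.
Joint ranges: [-3.01, 3.01], [-0.46, 2.08], [-1.47, 1.51], [0.13, 2.56], [-1, 4.14], [0.04, 2.09], [-2.66, 2.66]. Speed limits (rad/s): [2.57, 2.57, 3.14, 3.14, 3.14, 3.14, 3.14].

## Interface

Orientations are given as a unit quaternion [x, y, z, w].
In Python, from plant import get_state, viewer, workorder gives the robot as it stands. The module is installed in compiled form; this text tells all that it offers.
- The arm moves only by the tool step_arm, never from a script. Its argument "motion" is a list of rows, each an object of numbers: "wx", "wy", "wz": the turn, a rotation vector about the tool's x, y, z each as a share of 180 degrees, from -1 to 1; "dx", "dy", "dz": the shift along the tool's x, y, z each as a share of 8 cm, from -1 to 1; "claw": the finger opening in mm, from 0 to 88.1. A call has 1 to 8 rows; each row is the pose to reach, as a shift and turn from the pose commanded when the call began, along the tool's axes at that moment, turning the shorter way round; what a row does not reach only later rows make up. A row lasts 1/10 s, in which the tool goes at most 50 mm and 8.59 degrees, less where a joint would pass 70% of its speed; a pose out of reach is approached as far as the arm can. A call with a number of a shift or a turn outside -1 to 1 is refused whole. A call with a gripper value outside its range is refused whole. The fingers move at their own pace and stop on an object; "force" is the grip in N (left out, the last holds). Time passes only in rows, so rows that repeat a pose let the fingers close. It gives the time, the measured TCP pose, the force, the opening and the grip force at its end, in the units of the state.
- get_state(): the state, without advancing time (a new reading comes with each control period).
- viewer.snapshot(name): name is "scene" or "top" or "wrist"; returns (picture, depth): 480x640x3 uint8, red, green, blue; 480x640 float32, m along the optical axis (not along the pixel's ray), 0 where there is no reading.
- viewer.calibration(name): a dict with "vfov" (degrees; the focal length in pixels is half the picture's height over the tangent of half this angle, whatever the lens; pixels are square), "cx", "cy" (the principal point, pixels), "extrinsics" (4x4, takes a point from camera to world coordinates). Camera axes: x right, y down, z forward; pixel columns grow to the right and rows downward; lengths in m; the calibration is good to about 2 mm. A picture is of the moment at which its call begins: read the wrist's pose just before it. calibration takes no time and is no camera call; for the wrist camera it gives the pose at the moment of the call.
- workorder.finish_job(): hands the job in; it is judged then, once.
The state is a dict: "clock": time; "q": joint angles; "qd": joint speeds; "joint_torque": joint torques, N m; "tool_pos": TCP position; "eef_rot": TCP orientation; "contact_force": force on the tool from outside, world axes, zero at the start; "moment": the same for the moment, N m; "opening": opening from 0.0 (shut) to 1.0 (fully open); "finger_force": force on a finger pad.
Only numpy, scipy, OpenCV 4.12 (cv2) and the standard library are available. Lean on these libraries where they do the work, as an engineer would, in place of code of your own. Each camera call takes 0.05 s, during which the arm holds its last target. There are 200 camera calls.

## Working session

There is one attempt and no reset: what is moved stays moved. The work goes in short steps, Python scripts to look and compute and a tool call to move; the robot and the scene stay as the last step left them, time stands still between calls to the robot, and variables do not carry over. Pictures are saved under pics/ and viewed, at most 10 in all, crops included, and the job is handed in when it is done.

Besides the shell and the picture viewer there is one more tool, called after "Call:" by a JSON object that holds its "op" and its "data", one argument or row to a line. step_arm: Moves the arm, as the interface text tells. Shift numbers are shares of 8 cm and turn numbers shares of 180 degrees, none past 1 either way. Its arguments: {"type":"object","properties":{"motion":{"type":"array","items":{"type":"object","properties":{"wx":{"type":"number","minimum":-1,"maximum":1},"wy":{"type":"number","minimum":-1,"maximum":1},"wz":{"type":"number","minimum":-1,"maximum":1},"dx":{"type":"number","minimum":-1,"maximum":1},"dy":{"type":"number","minimum":-1,"maximum":1},"dz":{"type":"number","minimum":-1,"maximum":1},"claw":{"type":"number"}}}},"force":{"type":"number"}},"required":["motion"]}

```bash
mkdir -p pics; cat > h.py <<'E'
import numpy as np,cv2
from plant import get_state,viewer,workorder
from scipy.spatial.transform import Rotation as R
def snap(n,save=None):
    c=viewer.calibration(n); p,d=viewer.snapshot(n)
    if save: cv2.imwrite('pics/'+save+'.png',p[:,:,::-1])
    np.savez('%s.npz'%(save or n),p=p,d=d,E=c['extrinsics'],f=240/np.tan(np.radians(c['vfov'])/2),c=[c['cx'],c['cy']])
    return load(save or n)
class V: pass
def load(n):
    z=np.load('%s.npz'%n); v=V(); v.p,v.d,v.E,v.f,v.c=z['p'],z['d'],z['E'],float(z['f']),z['c']; return v
def ray(v,u,w):
    d=np.array([(u-v.c[0])/v.f,(w-v.c[1])/v.f,1.]); return v.E[:3,3],v.E[:3,:3]@d
def onz(v,u,w,z):
    o,d=ray(v,u,w); return o+d*(z-o[2])/d[2]
def cloud(v):
    w,u=np.mgrid[:480,:640]; d=v.d
    P=np.stack([(u-v.c[0])/v.f*d,(w-v.c[1])/v.f*d,d],-1)
    return P@v.E[:3,:3].T+v.E[:3,3]
def pt(v,u,w): return cloud(v)[w,u]
def proj(v,X):
    q=(np.asarray(X)-v.E[:3,3])@v.E[:3,:3]; return q[...,:2]/q[...,2:]*v.f+v.c
def st():
    s=get_state(); print(s['clock'],np.round(s['tool_pos'],4),np.round(s['eef_rot'],4),np.round(s['contact_force'],1),s['opening'],s['finger_force']); return s
def mv(target,rv=None):
    """tool-frame shares to bring TCP to target world pos"""
    s=get_state(); r=R.from_quat(s['eef_rot']); return r.inv().apply(np.asarray(target)-s['tool_pos'])/.08
E
python3 - <<'E'
from h import *
s=st();print(s['q'])
for n in('scene','top'):
    v=snap(n,n+'0'); print(n,v.f,v.c,np.round(v.E,3).tolist(),(v.d==0).mean())
print(R.from_quat(s['eef_rot']).as_matrix().round(3))
E
```

```text
0.0 [0.1743 0.5995 0.2379] [ 1.409e-01  9.900e-01 -9.000e-04 -0.000e+00] [-0.  -0.   0.6] 1.0003047899447226 0.0
[-1.25420728  0.68996635 -0.19444705  1.56635804  0.15729667  0.90250812
 -0.21510841]
scene 524.2555547051774 [319.67749155 238.27278673] [[0.478, -0.753, 0.452, 0.104], [-0.878, -0.413, 0.24, -0.027], [0.006, -0.512, -0.859, 0.899], [0.0, 0.0, 0.0, 1.0]] 0.003974609375
top 518.5143019182317 [320.30679252 240.87228892] [[-0.017, -0.996, 0.088, 0.454], [-1.0, 0.017, 0.0, 0.178], [-0.002, -0.088, -0.996, 1.062], [0.0, 0.0, 0.0, 1.0]] 0.004150390625
[[-0.96   0.279 -0.   ]
 [ 0.279  0.96  -0.002]
 [-0.    -0.002 -1.   ]]
```

View pictures.

View pics/top0.png

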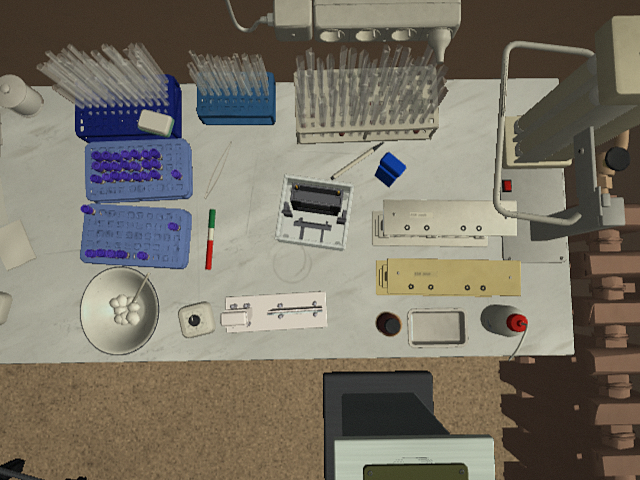

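View pics/scene0.png

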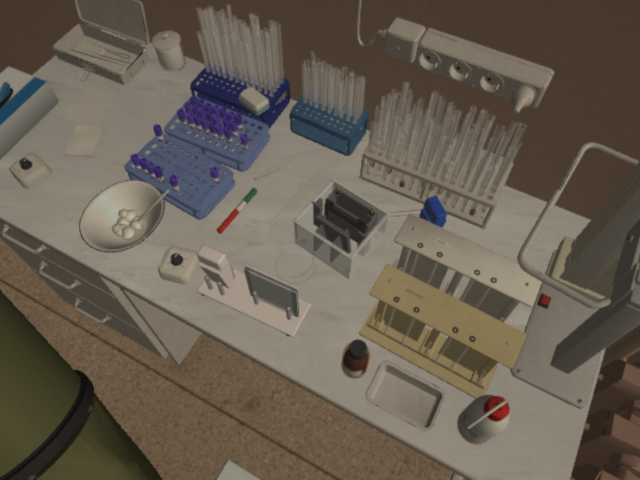

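```bash
python3 - <<'E'
from h import *
v=load('top0'); w=v.p[160:350,170:370]
cv2.imwrite('pics/crop0.png',cv2.resize(w,None,fx=3.15,fy=3.15,interpolation=cv2.INTER_CUBIC)[:,:,::-1])
for n,px,z in(('tank',[(287,176),(354,187),(347,250),(277,240)],.082),('rack',[(225,296),(327,293),(327,327),(225,332)],.008),('wedge',[(222,313),(246,311),(247,326),(222,327)],.124),('cas',[(268,311),(322,306)],.120)):
    P=np.array([onz(v,*p,z) for p in px]);print(n,P[:,:2].round(3).tolist(),P.mean(0).round(3))
C=cloud(v)
for u,y in((235,319),(297,310),(285,311),(290,250),(320,190),(312,235),(320,215)): print(u,y,C[y,u].round(3))
print(viewer.calibration('wrist')['extrinsics'].round(3),viewer.calibration('wrist')['vfov'])
E
```

```text
tank [[0.667, 0.24], [0.643, 0.112], [0.522, 0.128], [0.544, 0.26]] [0.594 0.185 0.082]
rack [[0.439, 0.373], [0.441, 0.166], [0.373, 0.168], [0.367, 0.373]] [0.405 0.27  0.008]
wedge [[0.41, 0.357], [0.413, 0.314], [0.386, 0.312], [0.385, 0.357]] [0.399 0.335 0.124]
cas [[0.412, 0.275], [0.419, 0.177]] [0.416 0.226 0.12 ]
235 319 [0.399 0.334 0.122]
297 310 [0.413 0.222 0.118]
285 311 [0.411 0.244 0.117]
290 250 [ 0.53   0.241 -0.001]
320 190 [0.644 0.177 0.053]
312 235 [0.56  0.195 0.004]
320 215 [0.601 0.178 0.005]
[[ 0.28   0.911  0.302  0.097]
 [ 0.96  -0.265 -0.089  0.623]
 [-0.001  0.315 -0.949  0.383]
 [ 0.     0.     0.     1.   ]] 66.38240734230862
```

View pics/crop0.png

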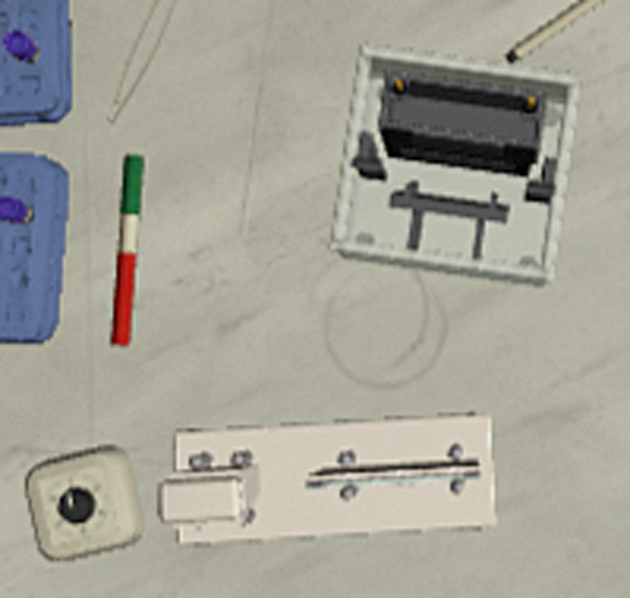

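Top view: rack lower centre with cassette (crop 395,470) and wedge head (203,497). The tank is upper right (crop 455,165), yawed about -8°, with the gasket to +x. I'm moving above the gap between rack and tank for a close look.

Call:
{"op": "step_arm", "data": {
  "motion": [
    {"dx": -0.12,"dy": -0.08,"dz": -0.06,"wz": 0.046},
    {"dx": -0.25,"dy": -0.16,"dz": -0.12,"wz": 0.092},
    {"dx": -0.38,"dy": -0.24,"dz": -0.2,"wz": 0.138},
    {"dx": -0.5,"dy": -0.32,"dz": -0.3,"wz": 0.184},
    {"dx": -0.62,"dy": -0.4,"dz": -0.4,"wz": 0.23},
    {"dx": -0.75,"dy": -0.48,"dz": -0.5,"wz": 0.276},
    {"dx": -0.88,"dy": -0.56,"dz": -0.5,"wz": 0.322},
    {"dx": -1,"dy": -0.65,"dz": -0.5,"wz": 0.368}
  ]
}}

```text
$.motion[0]: bad value
```

Call:
{"op": "step_arm", "data": {
  "motion": [
    {"dx": -0.3,"dy": 0.2},
    {"dx": -0.6,"dy": 0.4},
    {"dx": -0.88,"dy": 0.59,"wz": 0.01}
  ]
}}

```text
$.motion[0]: bad value
```

Call:
{"op": "step_arm", "data": {
  "motion": [
    {"dx": -0.3,"dy": 0.2},
    {"dx": -0.6,"dy": 0.4},
    {"dx": -0.88,"dy": 0.59,"wz": 0.01}
  ]
}}

```text
$.motion[0]: bad value
```

Call:
{"op": "step_arm", "data": {
  "motion": [
    {"dx": -0.3,"dy": 0.2},
    {"dx": -0.6,"dy": 0.4},
    {"dx": -0.88,"dy": 0.59}
  ]
}}

```text
$.motion[0]: bad value
```

Call:
{"op": "step_arm", "data": {
  "motion": [
    {"dx": -0.3,"dy": 0.2},
    {"dx": -0.6,"dy": 0.4},
    {"dx": -0.8,"dy": 0.5},
    {"dx": -0.88,"dy": 0.59},
    {"dx": -0.88,"dy": 0.59},
    {"dx": -0.88,"dy": 0.59}
  ]
}}

```text
$.motion[0]: bad value
```

```bash
python3 - <<'E'
from h import *
s=st();print(s['q'].round(2) if hasattr(s['q'],'round') else s['q']); print(R.from_quat(s['eef_rot']).as_matrix().round(3))
v=snap('wrist','w1'); print(v.E[:3,3],(v.d==0).mean())
E
```

```text
0.1 [0.1743 0.5996 0.238 ] [ 1.409e-01  9.900e-01 -8.000e-04 -1.000e-04] [-1.  -0.6  0. ] 0.9978252041930004 0.0
[-1.25  0.69 -0.19  1.57  0.16  0.9  -0.22]
[[-0.96   0.279 -0.   ]
 [ 0.279  0.96  -0.002]
 [-0.    -0.002 -1.   ]]
[0.09667892 0.62269083 0.383446  ] 0.004020182291666666
```

View pics/w1.png

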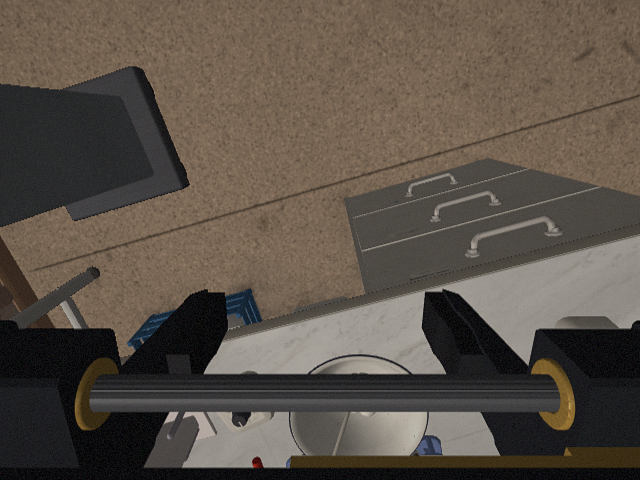

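The move was refused; I'll give every field in each row.

Call:
{"op": "step_arm", "data": {
  "motion": [
    {"dx": -0.12,"dy": -0.08,"dz": -0.06,"wx": 0,"wy": 0,"wz": 0.046,"claw": 88},
    {"dx": -0.25,"dy": -0.16,"dz": -0.12,"wx": 0,"wy": 0,"wz": 0.092,"claw": 88},
    {"dx": -0.38,"dy": -0.24,"dz": -0.2,"wx": 0,"wy": 0,"wz": 0.138,"claw": 88},
    {"dx": -0.5,"dy": -0.32,"dz": -0.3,"wx": 0,"wy": 0,"wz": 0.184,"claw": 88},
    {"dx": -0.62,"dy": -0.4,"dz": -0.4,"wx": 0,"wy": 0,"wz": 0.23,"claw": 88},
    {"dx": -0.75,"dy": -0.48,"dz": -0.5,"wx": 0,"wy": 0,"wz": 0.276,"claw": 88},
    {"dx": -0.88,"dy": -0.56,"dz": -0.5,"wx": 0,"wy": 0,"wz": 0.322,"claw": 88},
    {"dx": -1,"dy": -0.65,"dz": -0.5,"wx": 0,"wy": 0,"wz": 0.368,"claw": 88}
  ]
}}

```text
clock: 0.95
tool_pos: [0.237, 0.5275, 0.2788]
eef_rot: [0.661, 0.75, 0.0, -0.0]
contact_force: [-0.1, 0.4, -0.4]
opening: 0.999
finger_force: 0.0
```

Call:
{"op": "step_arm", "data": {
  "motion": [
    {"dx": -0.3,"dy": 0.2,"dz": 0,"wx": 0,"wy": 0,"wz": 0,"claw": 88},
    {"dx": -0.6,"dy": 0.4,"dz": 0,"wx": 0,"wy": 0,"wz": 0,"claw": 88},
    {"dx": -0.88,"dy": 0.59,"dz": 0,"wx": 0,"wy": 0,"wz": 0.01,"claw": 88}
  ]
}}

```text
clock: 1.25
tool_pos: [0.2933, 0.4632, 0.2785]
eef_rot: [0.671, 0.742, -0.0, 0.0]
contact_force: [0.2, -0.3, 0.1]
opening: 0.996
finger_force: 0.0
```

Call:
{"op": "step_arm", "data": {
  "motion": [
    {"dx": -0.3,"dy": 0.2,"dz": 0,"wx": 0,"wy": 0,"wz": 0,"claw": 88},
    {"dx": -0.6,"dy": 0.4,"dz": 0,"wx": 0,"wy": 0,"wz": 0,"claw": 88},
    {"dx": -0.88,"dy": 0.59,"dz": 0,"wx": 0,"wy": 0,"wz": 0.01,"claw": 88}
  ]
}}

```text
clock: 1.55
tool_pos: [0.3474, 0.3978, 0.2786]
eef_rot: [0.683, 0.731, -0.0, 0.0]
contact_force: [-0.2, -0.1, 0.8]
opening: 0.998
finger_force: 0.0
```

Call:
{"op": "step_arm", "data": {
  "motion": [
    {"dx": -0.3,"dy": 0.2,"dz": 0,"wx": 0,"wy": 0,"wz": 0,"claw": 88},
    {"dx": -0.6,"dy": 0.4,"dz": 0,"wx": 0,"wy": 0,"wz": 0,"claw": 88},
    {"dx": -0.88,"dy": 0.59,"dz": 0,"wx": 0,"wy": 0,"wz": 0,"claw": 88}
  ]
}}

```text
clock: 1.85
tool_pos: [0.3992, 0.3308, 0.2786]
eef_rot: [0.682, 0.731, -0.0, 0.0]
contact_force: [-0.1, 1.1, -0.3]
opening: 0.997
finger_force: 0.0
```

Call:
{"op": "step_arm", "data": {
  "motion": [
    {"dx": -0.3,"dy": 0.2,"dz": 0,"wx": 0,"wy": 0,"wz": 0,"claw": 88},
    {"dx": -0.6,"dy": 0.4,"dz": 0,"wx": 0,"wy": 0,"wz": 0,"claw": 88},
    {"dx": -0.8,"dy": 0.54,"dz": 0,"wx": 0,"wy": 0,"wz": 0,"claw": 88},
    {"dx": -0.88,"dy": 0.59,"dz": 0,"wx": 0,"wy": 0,"wz": 0,"claw": 88},
    {"dx": -0.88,"dy": 0.59,"dz": 0,"wx": 0,"wy": 0,"wz": 0,"claw": 88},
    {"dx": -0.88,"dy": 0.59,"dz": 0,"wx": 0,"wy": 0,"wz": 0,"claw": 88}
  ]
}}

```text
clock: 2.45
tool_pos: [0.4498, 0.2662, 0.2786]
eef_rot: [0.682, 0.732, -0.0, -0.001]
contact_force: [-1.0, 0.5, -0.1]
opening: 0.997
finger_force: 0.0
```

```bash
python3 - <<'E'
from h import *
s=st();print(np.round(s['q'],2)); print(R.from_quat(s['eef_rot']).as_matrix().round(3))
v=snap('wrist','w2'); print(v.E.round(3),(v.d==0).mean())
E
```

```text
2.45 [0.4498 0.2662 0.2786] [ 6.817e-01  7.316e-01 -0.000e+00 -6.000e-04] [-1.   0.5 -0.1] 0.9973671217465041 0.0
[-0.7   0.5   0.13  1.83 -0.09  0.81 -0.46]
[[-0.071  0.998 -0.001]
 [ 0.998  0.071  0.001]
 [ 0.001 -0.001 -1.   ]]
[[ 0.998  0.066  0.021  0.445]
 [ 0.069 -0.947 -0.313  0.348]
 [-0.     0.314 -0.95   0.424]
 [ 0.     0.     0.     1.   ]] 0.004059244791666666
```

View pics/w2.png

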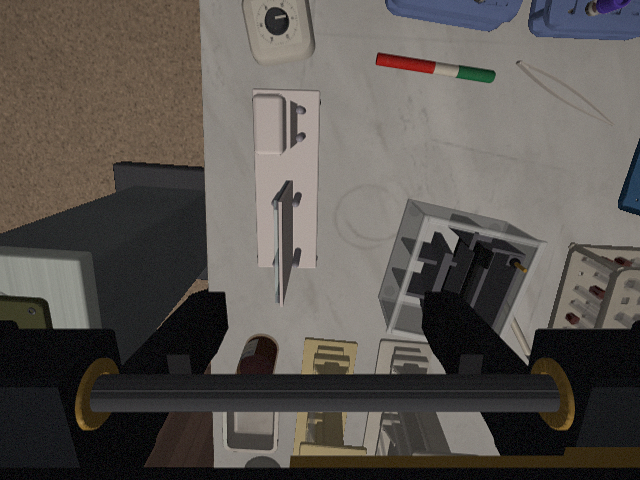

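Wrist view: wedge head at (269,123), cassette as an upright plate from (283,185) to (280,305). The tank is at (460,265), partly behind the right finger. Now measuring from depth.

```bash
python3 - <<'E'
from h import *
for n in('w2','top0'):
    v=load(n);C=cloud(v);X,Y,Z=C[...,0],C[...,1],C[...,2]
    def box(x0,x1,y0,y1,z0,z1): 
        m=(X>x0)&(X<x1)&(Y>y0)&(Y<y1)&(Z>z0)&(Z<z1)&(v.d>0); return m
    for nm,b in(('cas',(.38,.45,.15,.29,.112,.128)),('wedge',(.36,.44,.30,.38,.116,.132)),('rack',(.35,.46,.14,.39,.004,.012))):
        m=box(*b); P=C[m]
        if len(P)<10: print(nm,len(P));continue
        r=cv2.minAreaRect(P[:,:2].astype(np.float32)); print(n,nm,len(P),np.round(r[0],4),np.round(r[1],4),round(r[2],1),'medz',np.median(P[:,2]).round(4))
    m=box(.5,.7,.09,.28,.07,.11);print('z hist tank',np.histogram(Z[m],bins=np.arange(.07,.112,.004)))
E
```

```text
w2 cas 846 [0.4117 0.2287] [0.0082 0.1   ] 2.3 medz 0.1151
w2 wedge 1834 [0.401  0.3394] [0.0242 0.0473] 2.5 medz 0.123
w2 rack 6879 [0.4067 0.272 ] [0.0727 0.204 ] 2.5 medz 0.0073
z hist tank (array([ 994,  928, 3164,  749,  376,   11,   12,   19,    2,    0]), array([0.07 , 0.074, 0.078, 0.082, 0.086, 0.09 , 0.094, 0.098, 0.102,
       0.106, 0.11 ]))
top0 cas 172 [0.4113 0.2278] [0.0081 0.098 ] 2.5 medz 0.1169
top0 wedge 343 [0.4004 0.3378] [0.0241 0.0468] 2.5 medz 0.1224
top0 rack 2461 [0.4027 0.2673] [0.0972 0.2319] 2.9 medz 0.007
z hist tank (array([133, 342, 987, 414, 138,   5,   2,   4,   2,   0]), array([0.07 , 0.074, 0.078, 0.082, 0.086, 0.09 , 0.094, 0.098, 0.102,
       0.106, 0.11 ]))
```

```bash
python3 - <<'E'
from h import *
v=load('w2');C=cloud(v)
Rk=R.from_euler('z',2.5,degrees=True).as_matrix()
L=(C-[.401,.3394,0])@Rk
for a in range(15,110,10):
    m=(abs(L[...,1])<.018)&(abs(L[...,0])<.03)&(L[...,2]>a/1000)&(L[...,2]<(a+10)/1000)
    print(a,m.sum(),np.percentile(L[m][:,0],[5,50,95]).round(4) if m.any() else '')
v=load('top0');C0=cloud(v)
for a in range(15,100,10):
    L0=(C0-[.4004,.3378,0])@Rk
    m=(abs(L0[...,1]+.022)<.006)&(abs(L0[...,0])<.04)&(L0[...,2]>a/1000)&(L0[...,2]<(a+10)/1000)
    print('top',a,m.sum(),np.percentile(L0[m][:,0],[5,50,95]).round(4) if m.any() else '')
for n in('top0','w2'):
    v=load(n);C=cloud(v);X,Y,Z=C[...,0],C[...,1],C[...,2]
    m=(X>.49)&(X<.71)&(Y>.09)&(Y<.29)&(Z>.073)&(Z<.0855); 
    mm=cv2.morphologyEx(m.astype(np.uint8),cv2.MORPH_CLOSE,np.ones((3,3)))
    P=C[m];r=cv2.minAreaRect(P[:,:2].astype(np.float32));print(n,m.sum(),np.round(r[0],4),np.round(r[1],4),r[2])
    m=(X>.49)&(X<.71)&(Y>.09)&(Y<.29)&(Z>.0925)&(Z<.106);P=C[m];print(P[P[:,1]>.185].mean(0).round(4),P[P[:,1]<.185].mean(0).round(4),m.sum())
E
```

```text
15 31 [0.0149 0.015  0.0241]
25 13 [0.015  0.0219 0.0238]
35 44 [0.0149 0.015  0.0241]
45 150 [0.0149 0.0192 0.0236]
55 45 [0.0148 0.0149 0.0212]
65 41 [0.0148 0.0149 0.015 ]
75 43 [0.0148 0.0149 0.015 ]
85 190 [0.0116 0.0133 0.0149]
95 34 [0.0118 0.0119 0.012 ]
105 80 [0.0118 0.0119 0.012 ]
top 15 14 [-0.0154  0.006   0.0173]
top 25 6 [-0.002   0.0085  0.0148]
top 35 10 [-0.0119 -0.0009  0.016 ]
top 45 10 [-0.0113  0.0074  0.0184]
top 55 15 [-0.0091  0.0028  0.0133]
top 65 7 [-0.0109 -0.0059  0.0105]
top 75 6 [-0.0138  0.0105  0.0147]
top 85 11 [-0.0154  0.0121  0.0141]
top 95 9 [-0.0074  0.0014  0.0099]
top0 1762 [0.5992 0.1888] [0.1361 0.1285] 80.8089599609375
[0.6443 0.2211 0.1004] [0.6317 0.1424 0.0993] 8
w2 5065 [0.5991 0.19  ] [0.1363 0.1286] 80.94300079345703
[0.6445 0.2236 0.0984] [nan nan nan] 36<stdin>:18: RuntimeWarning: Mean of empty slice.
  ret = um.true_divide(
```

Wedge faces the right way (upright face to +x). The tank is at about (0.599, 0.1895), yaw -9.1°, which agrees with both the pins and the rim. Going to grip the cassette.

Call:
{"op": "step_arm", "data": {
  "motion": [
    {"dx": -0.2,"dy": -0.2,"dz": 0.3,"wx": 0,"wy": 0,"wz": 0.009,"claw": 50},
    {"dx": -0.43,"dy": -0.51,"dz": 0.6,"wx": 0,"wy": 0,"wz": 0.009,"claw": 50},
    {"dx": -0.434,"dy": -0.508,"dz": 1,"wx": 0,"wy": 0,"wz": 0.0094,"claw": 50},
    {"dx": -0.434,"dy": -0.508,"dz": 1,"wx": 0,"wy": 0,"wz": 0.0094,"claw": 50}
  ]
}}

```text
clock: 2.9
tool_pos: [0.4095, 0.2274, 0.1964]
eef_rot: [0.692, 0.722, -0.003, -0.001]
contact_force: [-0.8, -0.2, 0.5]
opening: 0.66
finger_force: 0.0
```

Call:
{"op": "step_arm", "data": {
  "motion": [
    {"dx": 0,"dy": 0,"dz": 0.3,"wx": 0,"wy": 0,"wz": 0,"claw": 50},
    {"dx": 0,"dy": 0,"dz": 0.5,"wx": 0,"wy": 0,"wz": 0,"claw": 50},
    {"dx": 0,"dy": 0,"dz": 0.7,"wx": 0,"wy": 0,"wz": 0,"claw": 50},
    {"dx": 0,"dy": 0,"dz": 0.7,"wx": 0,"wy": 0,"wz": 0,"claw": 50}
  ]
}}

```text
clock: 3.3
tool_pos: [0.4124, 0.229, 0.1423]
eef_rot: [0.692, 0.722, -0.0, -0.0]
contact_force: [-0.9, 0.3, 0.0]
opening: 0.566
finger_force: 0.0
```

```bash
python3 - <<'E'
from h import *
s=st(); print(mv([.4117,.2287,.095])); r=R.from_quat(s['eef_rot']).as_matrix();print(np.degrees(np.arctan2(r[1,1],r[0,1])),r[2])
E
```

```text
3.3 [0.4124 0.229  0.1423] [ 6.923e-01  7.216e-01 -3.000e-04 -5.000e-04] [-0.9  0.3  0. ] 0.5662122917647937 0.0
[-0.00306523 -0.0079747   0.59170398]
2.3725298353145634 [ 1.99251689e-04 -1.10887859e-03 -9.99999365e-01]
```

Call:
{"op": "step_arm", "data": {
  "motion": [
    {"dx": 0,"dy": -0.008,"dz": 0.2,"wx": 0,"wy": 0,"wz": 0,"claw": 50},
    {"dx": 0,"dy": -0.008,"dz": 0.4,"wx": 0,"wy": 0,"wz": 0,"claw": 50},
    {"dx": 0,"dy": -0.008,"dz": 0.55,"wx": 0,"wy": 0,"wz": 0,"claw": 50},
    {"dx": 0,"dy": -0.008,"dz": 0.59,"wx": 0,"wy": 0,"wz": 0,"claw": 50},
    {"dx": 0,"dy": -0.008,"dz": 0.59,"wx": 0,"wy": 0,"wz": 0,"claw": 30}
  ]
}}

```text
clock: 3.8
tool_pos: [0.4124, 0.2285, 0.0962]
eef_rot: [0.693, 0.721, 0.001, 0.0]
contact_force: [-0.1, 0.3, -0.1]
opening: 0.501
finger_force: 0.0
```

Call:
{"op": "step_arm", "data": {
  "motion": [
    {"dx": 0,"dy": 0,"dz": 0,"wx": 0,"wy": 0,"wz": 0,"claw": 15},
    {"dx": 0,"dy": 0,"dz": 0,"wx": 0,"wy": 0,"wz": 0,"claw": 8},
    {"dx": 0,"dy": 0,"dz": 0,"wx": 0,"wy": 0,"wz": 0,"claw": 2},
    {"dx": 0,"dy": 0,"dz": 0,"wx": 0,"wy": 0,"wz": 0,"claw": 2},
    {"dx": 0,"dy": 0,"dz": 0,"wx": 0,"wy": 0,"wz": 0,"claw": 2},
    {"dx": 0,"dy": 0,"dz": 0,"wx": 0,"wy": 0,"wz": 0,"claw": 2},
    {"dx": 0,"dy": 0,"dz": 0,"wx": 0,"wy": 0,"wz": 0,"claw": 2},
    {"dx": 0,"dy": 0,"dz": 0,"wx": 0,"wy": 0,"wz": 0,"claw": 2}
  ],
  "force": 25
}}

```text
clock: 4.6
tool_pos: [0.4119, 0.2277, 0.0957]
eef_rot: [0.693, 0.721, 0.0, -0.0]
contact_force: [-0.3, 0.5, 5.3]
opening: 0.086
finger_force: 25.0
```

Call:
{"op": "step_arm", "data": {
  "motion": [
    {"dx": 0,"dy": 0,"dz": -0.1,"wx": 0,"wy": 0,"wz": 0,"claw": 2},
    {"dx": 0,"dy": 0,"dz": -0.25,"wx": 0,"wy": 0,"wz": 0,"claw": 2},
    {"dx": 0,"dy": 0,"dz": -0.45,"wx": 0,"wy": 0,"wz": 0,"claw": 2},
    {"dx": 0,"dy": 0,"dz": -0.65,"wx": 0,"wy": 0,"wz": 0,"claw": 2},
    {"dx": 0,"dy": 0,"dz": -0.85,"wx": 0,"wy": 0,"wz": 0,"claw": 2},
    {"dx": 0,"dy": 0,"dz": -1,"wx": 0,"wy": 0,"wz": 0,"claw": 2}
  ]
}}

```text
clock: 5.2
tool_pos: [0.4117, 0.2275, 0.1764]
eef_rot: [0.693, 0.721, -0.0, 0.0]
contact_force: [0.1, -0.6, -2.8]
opening: 0.087
finger_force: 25.0
```

Call:
{"op": "step_arm", "data": {
  "motion": [
    {"dx": 0,"dy": 0,"dz": -0.15,"wx": 0,"wy": 0,"wz": 0,"claw": 2},
    {"dx": 0,"dy": 0.05,"dz": -0.3,"wx": 0,"wy": 0,"wz": 0,"claw": 2},
    {"dx": -0.1,"dy": 0.2,"dz": -0.45,"wx": 0,"wy": 0,"wz": 0,"claw": 2},
    {"dx": -0.15,"dy": 0.4,"dz": -0.5,"wx": 0,"wy": 0,"wz": 0,"claw": 2}
  ]
}}

```text
clock: 5.6
tool_pos: [0.4439, 0.2163, 0.2165]
eef_rot: [0.693, 0.721, -0.0, -0.0]
contact_force: [0.1, 0.2, -3.0]
opening: 0.089
finger_force: 25.0
```

Call:
{"op": "step_arm", "data": {
  "motion": [
    {"dx": -0.05,"dy": 0.25,"dz": 0,"wx": 0,"wy": 0,"wz": 0,"claw": 2},
    {"dx": -0.1,"dy": 0.5,"dz": 0,"wx": 0,"wy": 0,"wz": 0,"claw": 2},
    {"dx": -0.15,"dy": 0.75,"dz": 0,"wx": 0,"wy": 0,"wz": 0,"claw": 2},
    {"dx": -0.2,"dy": 1,"dz": 0,"wx": 0,"wy": 0,"wz": 0,"claw": 2}
  ]
}}

```text
clock: 6.0
tool_pos: [0.5249, 0.2035, 0.2153]
eef_rot: [0.693, 0.721, -0.001, -0.0]
contact_force: [-0.0, -0.5, -4.5]
opening: 0.087
finger_force: 25.0
```

Call:
{"op": "step_arm", "data": {
  "motion": [
    {"dx": -0.05,"dy": 0.22,"dz": 0,"wx": 0,"wy": 0,"wz": 0.02,"claw": 2},
    {"dx": -0.1,"dy": 0.44,"dz": 0,"wx": 0,"wy": 0,"wz": 0.04,"claw": 2},
    {"dx": -0.15,"dy": 0.62,"dz": 0,"wx": 0,"wy": 0,"wz": 0.06,"claw": 2},
    {"dx": -0.2,"dy": 0.74,"dz": 0,"wx": 0,"wy": 0,"wz": 0.064,"claw": 2},
    {"dx": -0.22,"dy": 0.8,"dz": 0,"wx": 0,"wy": 0,"wz": 0.064,"claw": 2},
    {"dx": -0.22,"dy": 0.8,"dz": 0,"wx": 0,"wy": 0,"wz": 0.064,"claw": 2},
    {"dx": -0.22,"dy": 0.8,"dz": 0,"wx": 0,"wy": 0,"wz": 0.064,"claw": 2}
  ]
}}

```text
clock: 6.7
tool_pos: [0.5886, 0.1892, 0.2153]
eef_rot: [0.762, 0.648, -0.0, -0.001]
contact_force: [-0.5, 0.2, -3.5]
opening: 0.09
finger_force: 25.0
```

```bash
python3 - <<'E'
from h import *
s=st();r=R.from_quat(s['eef_rot']).as_matrix();print(np.degrees(np.arctan2(r[1,1],r[0,1])),r[2])
v=snap('wrist','w3'); v=snap('top','top3')
for n in('w3','top3'):
    v=load(n);C=cloud(v);X,Y,Z=C[...,0],C[...,1],C[...,2]
    for nm,zz in(('rim',(.073,.0855)),('pin',(.0925,.104))):
        m=(X>.49)&(X<.71)&(Y>.09)&(Y<.29)&(Z>zz[0])&(Z<zz[1]);P=C[m]
        if len(P)>4:
            q=cv2.minAreaRect(P[:,:2].astype(np.float32));print(n,nm,m.sum(),np.round(q[0],4),np.round(q[1],4),q[2])
    p=s['tool_pos'];m=(abs(X-p[0])<.02)&(abs(Y-p[1])<.07)&(Z>.11)&(Z<.19);L=(C[m]-p)@r
    if m.any(): print('cas', m.sum(),L.min(0).round(4),L.max(0).round(4),np.percentile(L[:,1],[2,50,98]).round(4))
E
```

```text
6.7 [0.5886 0.1892 0.2153] [ 7.615e-01  6.482e-01 -5.000e-04 -5.000e-04] [-0.5  0.2 -3.5] 0.09015963575761064 24.961767469067127
-9.19462898949507 [-4.14601915e-05 -1.40525089e-03 -9.99999012e-01]
w3 rim 9808 [0.5995 0.1902] [0.1357 0.1283] 80.78497314453125
w3 pin 81 [0.6389 0.1837] [0.084  0.0039] 81.03926086425781
cas 263 [ 0.0499 -0.0033  0.0255] [0.051  0.0047 0.0884] [-0.003   0.0008  0.0045]
top3 rim 120 [0.5722 0.2578] [0.0536 0.0136] 0.43588685989379883
```

View pics/w3.png

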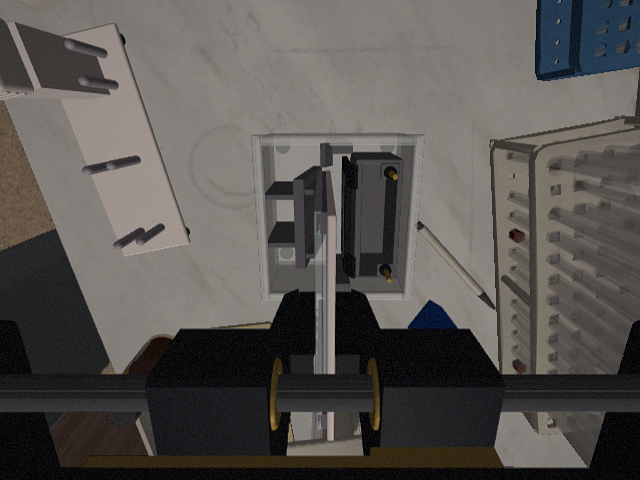

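The cassette is held square over the tank, with its end at (328,180). The gasket (347,215), the pins (391,172) and (387,272), and the slot plate (300,220) are all visible. Checking lips and gasket in the tank frame.

```bash
python3 - <<'E'
from h import *
v=load('w3');C=cloud(v);s=get_state()
T=R.from_euler('z',-9.1,degrees=True).as_matrix()
L=(C-[.599,.1902,0])@T*1000
for y0,y1 in((-50,-44),(-44,-36),(-30,-15),(0,15),(15,30),(30,40),(40,44),(44,48),(48,54)):
  for z0,z1 in((60,76),(80,86),(86,92)):
    m=(L[...,1]>y0)&(L[...,1]<y1)&(L[...,2]>z0)&(L[...,2]<z1)&(abs(L[...,0])<50)
    h,_=np.histogram(L[m][:,0],bins=np.arange(-36,40,2)); print(y0,z0,[(int(-36+2*i),int(k)) for i,k in enumerate(h) if k>3])
r=R.from_quat(s['eef_rot']).as_matrix();p=s['tool_pos'];K=(C-p)@r
m=(abs(K[...,1])<.015)&(abs(K[...,0]-.05)<.004)&(K[...,2]>.02)&(K[...,2]<.095);Q=K[m]
print('tilt',np.polyfit(Q[:,2],Q[:,1],1),[ (a,Q[(Q[:,2]>a)&(Q[:,2]<a+.02)].mean(0).round(4)[1]) for a in(.025,.045,.065)])
E
```

```text
-50 60 [(20, 9), (22, 17), (24, 17), (26, 18), (28, 17), (30, 15), (32, 16), (34, 7)]
-50 80 [(10, 4), (12, 4), (14, 5)]
-50 86 []
-44 60 [(6, 20), (8, 17)]
-44 80 [(10, 14), (12, 23), (14, 22), (34, 6), (36, 25)]
-44 86 []
-30 60 [(-36, 19), (-24, 24), (-22, 33), (-20, 12), (6, 51), (8, 34), (10, 31), (14, 22)]
-30 80 [(-34, 6), (-32, 10), (-30, 4), (-26, 27), (-24, 14), (-22, 21), (-20, 14), (12, 11), (14, 6)]
-30 86 [(-34, 18), (-32, 35), (-30, 37), (-28, 45), (-26, 27)]
0 60 [(-24, 34), (-22, 35), (6, 54), (8, 54), (10, 36), (14, 34)]
0 80 [(-34, 6), (-32, 14), (-26, 20)]
0 86 [(-34, 18), (-32, 39), (-30, 46), (-28, 42), (-26, 37)]
15 60 [(-36, 16), (-24, 21), (-22, 24), (-20, 8), (-18, 7), (6, 69), (8, 37), (10, 30), (14, 13)]
15 80 [(-34, 10), (-32, 18), (-30, 5), (-28, 4), (-26, 31), (-24, 20), (-22, 19), (-20, 12), (-18, 12), (10, 4), (12, 6), (14, 9)]
15 86 [(-34, 17), (-32, 31), (-30, 44), (-28, 55), (-26, 22)]
30 60 [(-30, 7), (-28, 7), (-26, 8), (-24, 23), (-22, 15), (6, 39), (8, 17)]
30 80 [(-34, 5), (-32, 10), (-30, 4), (-26, 16), (10, 21), (12, 34), (14, 30), (36, 13)]
30 86 [(-34, 7), (-32, 13), (-30, 23), (-28, 17), (-26, 16)]
40 60 [(6, 15), (8, 8)]
40 80 [(10, 11), (12, 15), (14, 10), (34, 6), (36, 16)]
40 86 []
44 60 [(6, 8), (8, 9), (14, 9)]
44 80 [(-8, 12), (-6, 5), (10, 6), (12, 11), (14, 6)]
44 86 [(-14, 4), (-12, 12), (-10, 8)]
48 60 [(14, 5), (16, 8), (18, 5), (20, 6), (22, 5), (24, 6), (26, 4), (28, 6), (30, 5), (32, 5), (34, 5), (36, 5)]
48 80 [(-8, 20), (-6, 9)]
48 86 [(-14, 8), (-12, 22), (-10, 16), (-8, 5)]
tilt [-0.00349659  0.00089281] [(0.025, np.float64(0.0007)), (0.045, np.float64(0.0007)), (0.065, np.float64(0.0007))]
```

```bash
python3 - <<'E'
from h import *
v=load('w3');C=cloud(v)
T=R.from_euler('z',-9.1,degrees=True).as_matrix()
L=(C-[.599,.1902,0])@T*1000
def prof(y0,y1,x0,x1):
  for z in range(8,100,4):
    m=(L[...,1]>y0)&(L[...,1]<y1)&(L[...,2]>z)&(L[...,2]<z+4)&(L[...,0]>x0)&(L[...,0]<x1)
    if m.sum()>4: print((y0,y1),z,m.sum(),np.percentile(L[m][:,0],[5,50,95]).round(1))
prof(-40,40,0,30); prof(44,54,-20,4); prof(-20,20,-36,-15)
m=(L[...,2]>74)&(L[...,2]<88)&(abs(L[...,0])<50)
print('y of walls',np.percentile(L[m&(L[...,1]>56)][:,1],[1,50,99]),np.percentile(L[m&(L[...,1]<-56)][:,1],[1,50,99]))
w=(L[...,2]>76)&(L[...,2]<84)&(abs(L[...,1])<50)
print('x walls',np.percentile(L[w&(L[...,0]>50)][:,0],[1,50,99]),np.percentile(L[w&(L[...,0]<-50)][:,0],[1,50,99]))
E
```

```text
(-40, 40) 20 126 [25.2 27.4 29.7]
(-40, 40) 24 341 [ 6.6 27.3 29.7]
(-40, 40) 28 25 [ 6.1  6.2 14.8]
(-40, 40) 32 43 [ 6.2 14.7 14.7]
(-40, 40) 36 29 [ 6.1 14.6 14.7]
(-40, 40) 40 32 [ 6.1  6.7 14.7]
(-40, 40) 44 47 [ 6.1 14.6 14.7]
(-40, 40) 48 43 [ 6.1 14.6 14.7]
(-40, 40) 52 35 [ 6.1  6.2 14.7]
(-40, 40) 56 48 [ 6.1 14.6 14.7]
(-40, 40) 60 93 [ 6.1  6.6 14.7]
(-40, 40) 64 57 [ 6.4  6.7 14.7]
(-40, 40) 68 63 [ 6.6 14.6 14.7]
(-40, 40) 72 511 [ 6.9  8.7 11.5]
(-40, 40) 76 634 [ 9.8 16.8 19.3]
(-40, 40) 80 152 [11.1 13.1 15.7]
(-40, 40) 84 54 [12.3 13.8 15.5]
(44, 54) 76 42 [-4.9 -4.1  1.1]
(44, 54) 80 29 [-7.2 -6.4 -4.9]
(44, 54) 84 78 [-12.4 -10.1  -7.2]
(44, 54) 88 16 [-11.2  -9.4  -8.7]
(-20, 20) 44 10 [-18.4 -18.4 -18.3]
(-20, 20) 48 35 [-19.4 -19.2 -19.1]
(-20, 20) 52 38 [-20.2 -19.9 -19.3]
(-20, 20) 56 42 [-20.8 -20.5 -20. ]
(-20, 20) 60 41 [-21.4 -21.1 -20.7]
(-20, 20) 64 49 [-22.1 -21.8 -21.3]
(-20, 20) 68 49 [-29.9 -22.4 -22. ]
(-20, 20) 72 63 [-35.6 -23.1 -22.6]
(-20, 20) 76 56 [-24.1 -23.6 -23.2]
(-20, 20) 80 44 [-24.5 -24.2 -23.9]
(-20, 20) 84 528 [-32.6 -28.7 -24.8]
(-20, 20) 88 24 [-28.6 -26.4 -25. ]
y of walls [56.15565382 63.65244898 67.90275227] [-133.24726912  -61.70435163  -56.36947409]
x walls [ 50.38682416 160.94305094 202.47923365] [-63.27112323 -59.03354406 -54.56144228]
```

Reading the geometry consistently: the gasket face is at x≈5.7 and the lips at -3.5, so clearance is about 1.5 mm. The plate face agrees to 0.4 mm. Aligning to mid-gap and lowering.

Call:
{"op": "step_arm", "data": {
  "motion": [
    {"dx": 0.02,"dy": 0.08,"dz": 0,"wx": 0,"wy": 0,"wz": 0,"claw": 2},
    {"dx": 0.034,"dy": 0.136,"dz": 0,"wx": 0,"wy": 0,"wz": 0,"claw": 2},
    {"dx": 0.034,"dy": 0.136,"dz": 0.1,"wx": 0,"wy": 0,"wz": 0,"claw": 2},
    {"dx": 0.034,"dy": 0.136,"dz": 0.25,"wx": 0,"wy": 0,"wz": 0,"claw": 2},
    {"dx": 0.034,"dy": 0.136,"dz": 0.4,"wx": 0,"wy": 0,"wz": 0,"claw": 2},
    {"dx": 0.034,"dy": 0.136,"dz": 0.45,"wx": 0,"wy": 0,"wz": 0,"claw": 2},
    {"dx": 0.034,"dy": 0.136,"dz": 0.45,"wx": 0,"wy": 0,"wz": 0,"claw": 2}
  ]
}}

```text
clock: 7.5
tool_pos: [0.5998, 0.1897, 0.1781]
eef_rot: [0.762, 0.648, -0.001, -0.001]
contact_force: [-0.5, 0.2, -1.9]
opening: 0.088
finger_force: 25.0
```

```bash
python3 - <<'E'
from h import *
s=st(); print(mv([.5998,.1901,.155])*80)
v=snap('wrist','w4');C=cloud(v)
T=R.from_euler('z',-9.1,degrees=True).as_matrix()
L=(C-[.599,.1902,0])@T*1000
def prof(nm,y0,y1,x0,x1,zs):
  for z in zs:
    m=(L[...,1]>y0)&(L[...,1]<y1)&(L[...,2]>z)&(L[...,2]<z+4)&(L[...,0]>x0)&(L[...,0]<x1)
    if m.sum()>4: print(nm,z,m.sum(),np.percentile(L[m][:,0],[5,50,95]).round(1),np.percentile(L[m][:,1],[2,50,98]).round(1))
prof('gask',20,40,3,18,range(56,90,4)); prof('lip',44,54,-20,3,range(68,92,4)); prof('cas',44,54,-8,12,range(92,130,8)); prof('plate',10,34,-30,-15,range(56,84,8))
prof('stops',49,64,-20,20,range(20,80,10))
E
```

```text
7.5 [0.5998 0.1897 0.1781] [ 7.618e-01  6.478e-01 -1.300e-03 -5.000e-04] [-0.5  0.2 -1.9] 0.08828829128185735 24.96188700897619
[3.91484561e-01 2.26891599e-03 2.31094635e+01]
gask 72 84 [ 7.1  9.1 14.6] [20.5 26.4 39.3]
gask 76 160 [ 9.  16.3 17.9] [20.6 31.2 39.6]
gask 80 102 [10.9 12.8 15.5] [28.3 34.1 39.6]
gask 84 34 [12.7 13.4 14.8] [28.2 33.3 39.1]
lip 76 48 [-5.1 -3.8 -3.1] [45.2 49.7 53.6]
lip 80 42 [-6.9 -6.2 -5. ] [45.2 49.5 53.6]
lip 84 98 [-12.5  -9.3  -6.9] [45.2 49.5 53.6]
lip 88 37 [-11.4  -9.8  -1.4] [45.4 49.9 53.7]
cas 92 10 [-1.8  0.7  4.4] [49.9 50.2 50.4]
cas 100 15 [-1.6  0.4  4.8] [49.9 50.2 50.4]
cas 108 14 [-1.7  1.4  4.8] [49.8 50.2 50.4]
cas 116 15 [-1.8  0.   4.2] [49.9 50.2 50.3]
cas 124 18 [-1.6  1.7  4.5] [49.8 50.2 50.4]
plate 56 31 [-20.9 -20.4 -16.5] [10.7 27.9 33. ]
plate 64 44 [-22.  -21.6 -16.6] [11.1 28.  33.3]
plate 72 57 [-23.3 -22.7 -15.9] [10.3 26.3 33.4]
plate 80 67 [-24.7 -24.1 -17.3] [11.2 26.4 33.3]
stops 30 5 [14.8 16.2 18.2] [49.2 50.  50.1]
stops 50 8 [14.9 17.1 19.4] [49.1 49.9 50. ]
```

Cassette centre 1.5 mm, mid-gap. Lowering slowly.

Call:
{"op": "step_arm", "data": {
  "motion": [
    {"dx": 0,"dy": 0,"dz": 0.04,"wx": 0,"wy": 0,"wz": 0,"claw": 2},
    {"dx": 0,"dy": 0,"dz": 0.08,"wx": 0,"wy": 0,"wz": 0,"claw": 2},
    {"dx": 0,"dy": 0,"dz": 0.12,"wx": 0,"wy": 0,"wz": 0,"claw": 2},
    {"dx": 0,"dy": 0,"dz": 0.16,"wx": 0,"wy": 0,"wz": 0,"claw": 2},
    {"dx": 0,"dy": 0,"dz": 0.2,"wx": 0,"wy": 0,"wz": 0,"claw": 2},
    {"dx": 0,"dy": 0,"dz": 0.24,"wx": 0,"wy": 0,"wz": 0,"claw": 2},
    {"dx": 0,"dy": 0,"dz": 0.28,"wx": 0,"wy": 0,"wz": 0,"claw": 2},
    {"dx": 0,"dy": 0,"dz": 0.32,"wx": 0,"wy": 0,"wz": 0,"claw": 2}
  ]
}}

```text
clock: 8.35
tool_pos: [0.6007, 0.19, 0.1536]
eef_rot: [0.762, 0.648, 0.0, -0.0]
contact_force: [-0.2, -0.2, -2.4]
opening: 0.083
finger_force: 25.0
```

Call:
{"op": "step_arm", "data": {
  "motion": [
    {"dx": 0,"dy": 0,"dz": 0.04,"wx": 0,"wy": 0,"wz": 0,"claw": 2},
    {"dx": 0,"dy": 0,"dz": 0.08,"wx": 0,"wy": 0,"wz": 0,"claw": 2},
    {"dx": 0,"dy": 0,"dz": 0.12,"wx": 0,"wy": 0,"wz": 0,"claw": 2},
    {"dx": 0,"dy": 0,"dz": 0.16,"wx": 0,"wy": 0,"wz": 0,"claw": 2},
    {"dx": 0,"dy": 0,"dz": 0.2,"wx": 0,"wy": 0,"wz": 0,"claw": 2},
    {"dx": 0,"dy": 0,"dz": 0.24,"wx": 0,"wy": 0,"wz": 0,"claw": 2},
    {"dx": 0,"dy": 0,"dz": 0.28,"wx": 0,"wy": 0,"wz": 0,"claw": 2},
    {"dx": 0,"dy": 0,"dz": 0.32,"wx": 0,"wy": 0,"wz": 0,"claw": 2}
  ]
}}

```text
clock: 9.15
tool_pos: [0.6007, 0.19, 0.1281]
eef_rot: [0.762, 0.648, 0.0, -0.0]
contact_force: [-0.4, 0.7, -3.3]
opening: 0.088
finger_force: 25.0
```

Call:
{"op": "step_arm", "data": {
  "motion": [
    {"dx": 0,"dy": 0,"dz": 0.04,"wx": 0,"wy": 0,"wz": 0,"claw": 2},
    {"dx": 0,"dy": 0,"dz": 0.08,"wx": 0,"wy": 0,"wz": 0,"claw": 2},
    {"dx": 0,"dy": 0,"dz": 0.12,"wx": 0,"wy": 0,"wz": 0,"claw": 2},
    {"dx": 0,"dy": 0,"dz": 0.16,"wx": 0,"wy": 0,"wz": 0,"claw": 2},
    {"dx": 0,"dy": 0,"dz": 0.2,"wx": 0,"wy": 0,"wz": 0,"claw": 2},
    {"dx": 0,"dy": 0,"dz": 0.24,"wx": 0,"wy": 0,"wz": 0,"claw": 2},
    {"dx": 0,"dy": 0,"dz": 0.28,"wx": 0,"wy": 0,"wz": 0,"claw": 2},
    {"dx": 0,"dy": 0,"dz": 0.3,"wx": 0,"wy": 0,"wz": 0,"claw": 2}
  ]
}}

```text
clock: 9.95
tool_pos: [0.6006, 0.1899, 0.1039]
eef_rot: [0.762, 0.648, -0.0, -0.0]
contact_force: [-0.4, -0.3, -2.9]
opening: 0.089
finger_force: 25.0
```

Call:
{"op": "step_arm", "data": {
  "motion": [
    {"dx": 0,"dy": 0,"dz": 0.03,"wx": 0,"wy": 0,"wz": 0,"claw": 2},
    {"dx": 0,"dy": 0,"dz": 0.055,"wx": 0,"wy": 0,"wz": 0,"claw": 2},
    {"dx": 0,"dy": 0,"dz": 0.075,"wx": 0,"wy": 0,"wz": 0,"claw": 2},
    {"dx": 0,"dy": 0,"dz": 0.09,"wx": 0,"wy": 0,"wz": 0,"claw": 2},
    {"dx": 0,"dy": 0,"dz": 0.1,"wx": 0,"wy": 0,"wz": 0,"claw": 2},
    {"dx": 0,"dy": 0,"dz": 0.11,"wx": 0,"wy": 0,"wz": 0,"claw": 2},
    {"dx": 0,"dy": 0,"dz": 0.115,"wx": 0,"wy": 0,"wz": 0,"claw": 2}
  ]
}}

```text
clock: 10.65
tool_pos: [0.6007, 0.19, 0.0951]
eef_rot: [0.762, 0.648, -0.0, -0.0]
contact_force: [-0.6, -0.4, -3.7]
opening: 0.088
finger_force: 25.0
```

Call:
{"op": "step_arm", "data": {
  "motion": [
    {"dx": 0,"dy": 0,"dz": 0.009,"wx": 0,"wy": 0,"wz": 0,"claw": 2},
    {"dx": 0,"dy": 0,"dz": 0.018,"wx": 0,"wy": 0,"wz": 0,"claw": 2},
    {"dx": 0,"dy": 0,"dz": 0.021,"wx": 0,"wy": 0,"wz": 0,"claw": 2},
    {"dx": 0,"dy": 0,"dz": 0.021,"wx": 0,"wy": 0,"wz": 0,"claw": 2}
  ]
}}

```text
clock: 11.05
tool_pos: [0.6008, 0.19, 0.0938]
eef_rot: [0.762, 0.648, 0.0, -0.0]
contact_force: [-1.4, -1.0, 2.1]
opening: 0.088
finger_force: 25.0
```

Foot force confirms floor contact. Releasing, lifting and heading for the wedge.

Call:
{"op": "step_arm", "data": {
  "motion": [
    {"dx": 0,"dy": 0,"dz": 0,"wx": 0,"wy": 0,"wz": 0,"claw": 14},
    {"dx": 0,"dy": 0,"dz": 0,"wx": 0,"wy": 0,"wz": 0,"claw": 22},
    {"dx": 0,"dy": 0,"dz": 0,"wx": 0,"wy": 0,"wz": 0,"claw": 22},
    {"dx": 0,"dy": 0,"dz": -0.1,"wx": 0,"wy": 0,"wz": 0,"claw": 22},
    {"dx": 0,"dy": 0,"dz": -0.3,"wx": 0,"wy": 0,"wz": 0,"claw": 22},
    {"dx": 0,"dy": 0,"dz": -0.6,"wx": 0,"wy": 0,"wz": 0,"claw": 50},
    {"dx": 0,"dy": 0,"dz": -1,"wx": 0,"wy": 0,"wz": 0,"claw": 70},
    {"dx": 0,"dy": 0,"dz": -1,"wx": 0,"wy": 0,"wz": 0,"claw": 70}
  ]
}}

```text
clock: 11.85
tool_pos: [0.6039, 0.1906, 0.1783]
eef_rot: [0.762, 0.648, 0.004, 0.002]
contact_force: [0.1, 0.3, 0.9]
opening: 0.498
finger_force: 0.0
```

```bash
python3 - <<'E'
from h import *
s=st();v=snap('wrist','w5');C=cloud(v)
T=R.from_euler('z',-9.1,degrees=True).as_matrix()
L=(C-[.599,.1902,0])@T*1000
for z in range(60,126,8):
    m=(abs(L[...,1])<53)&(L[...,1]>20)&(L[...,2]>z)&(L[...,2]<z+8)&(abs(L[...,0]-1)<9)
    if m.sum()>4: print(z,m.sum(),np.percentile(L[m][:,0],[2,50,98]).round(1),np.percentile(L[m][:,1],[2,50,98]).round(1),L[m][:,2].max())
E
```

```text
11.85 [0.6039 0.1906 0.1783] [0.762  0.6476 0.0042 0.0018] [0.1 0.3 0.9] 0.49799371881043814 0.0
60 23 [-0.7  4.6  9.5] [45.9 50.5 51. ] 67.64143257517956
68 154 [-3.   7.9 10. ] [20.6 35.3 50.8] 75.9751280968735
76 147 [-6.6 -1.3  9.9] [29.4 46.9 52.5] 83.97908299731384
84 50 [-7.8 -0.8  5.9] [44.7 50.6 52.1] 91.98885500580616
92 36 [-0.9  1.8  6.4] [21.  50.6 50.9] 99.99482292415931
100 104 [-0.2  2.6  5.8] [20.9 34.1 50.8] 107.72692478871869
108 328 [-1.3  0.5  4.9] [20.6 39.8 50.7] 115.95792927685746
116 258 [3.8 5.1 6.3] [20.8 36.1 50.4] 118.83629840175429
```

Cassette seated: its top is at 118 mm and it's upright. Moving to the wedge.

Call:
{"op": "step_arm", "data": {
  "motion": [
    {"dx": 0.12,"dy": -0.25,"dz": 0,"wx": 0,"wy": 0,"wz": -0.045,"claw": 70},
    {"dx": 0.25,"dy": -0.5,"dz": 0,"wx": 0,"wy": 0,"wz": -0.09,"claw": 70},
    {"dx": 0.38,"dy": -0.75,"dz": 0,"wx": 0,"wy": 0,"wz": -0.135,"claw": 70},
    {"dx": 0.5,"dy": -1,"dz": 0,"wx": 0,"wy": 0,"wz": -0.18,"claw": 70}
  ]
}}

```text
clock: 12.3
tool_pos: [0.5268, 0.2427, 0.1727]
eef_rot: [0.548, 0.836, -0.001, -0.0]
contact_force: [0.2, 0.9, -0.1]
opening: 0.796
finger_force: 0.0
```

Call:
{"op": "step_arm", "data": {
  "motion": [
    {"dx": 0.25,"dy": -0.14,"dz": 0,"wx": 0,"wy": 0,"wz": -0.045,"claw": 70},
    {"dx": 0.5,"dy": -0.28,"dz": 0,"wx": 0,"wy": 0,"wz": -0.09,"claw": 70},
    {"dx": 0.75,"dy": -0.42,"dz": 0,"wx": 0,"wy": 0,"wz": -0.135,"claw": 70},
    {"dx": 1,"dy": -0.55,"dz": 0,"wx": 0,"wy": 0,"wz": -0.18,"claw": 70}
  ]
}}

```text
clock: 12.7
tool_pos: [0.4549, 0.2987, 0.1728]
eef_rot: [0.293, 0.956, -0.001, -0.001]
contact_force: [-0.3, -0.2, -0.2]
opening: 0.791
finger_force: 0.0
```

Call:
{"op": "step_arm", "data": {
  "motion": [
    {"dx": 0.2,"dy": 0.01,"dz": 0,"wx": 0,"wy": 0,"wz": -0.045,"claw": 70},
    {"dx": 0.4,"dy": 0.02,"dz": 0,"wx": 0,"wy": 0,"wz": -0.09,"claw": 70},
    {"dx": 0.6,"dy": 0.02,"dz": 0,"wx": 0,"wy": 0,"wz": -0.135,"claw": 70},
    {"dx": 0.78,"dy": 0.02,"dz": 0,"wx": 0,"wy": 0,"wz": -0.18,"claw": 70},
    {"dx": 0.86,"dy": 0.025,"dz": 0,"wx": 0,"wy": 0,"wz": -0.205,"claw": 70},
    {"dx": 0.86,"dy": 0.025,"dz": 0,"wx": 0,"wy": 0,"wz": -0.205,"claw": 70},
    {"dx": 0.86,"dy": 0.025,"dz": 0,"wx": 0,"wy": 0,"wz": -0.205,"claw": 70}
  ]
}}

```text
clock: 13.4
tool_pos: [0.4007, 0.3386, 0.173]
eef_rot: [-0.02, 1.0, -0.0, -0.0]
contact_force: [-0.2, -0.4, -0.5]
opening: 0.793
finger_force: 0.0
```

```bash
python3 - <<'E'
from h import *
s=st();r=R.from_quat(s['eef_rot']).as_matrix();print(np.degrees(np.arctan2(r[1,1],r[0,1])),r[2],np.round(s['q'],2))
v=snap('wrist','w6');C=cloud(v);m=(C[...,0]>.36)&(C[...,0]<.44)&(C[...,1]>.3)&(C[...,1]<.38)&(C[...,2]>.118)&(C[...,2]<.13)
if m.any():
    P=C[m];q=cv2.minAreaRect(P[:,:2].astype(np.float32));print(m.sum(),q,np.median(P[:,2]))
print(mv([.401,.3390,.090])*80)
E
```

```text
13.4 [0.4007 0.3386 0.173 ] [-2.030e-02  9.998e-01 -4.000e-04 -3.000e-04] [-0.2 -0.4 -0.5] 0.7931463400636256 0.0
92.32077650002147 [ 6.35868896e-04 -7.44647928e-04 -9.99999521e-01] [-0.6   0.67 -0.31  1.93  0.34  0.6   0.48]
3004 ((0.3997842073440552, 0.3392832279205322), (0.023607295006513596, 0.04640953242778778), 1.9958184957504272) 0.12313421429027117
[2.68762826e-02 5.88457068e-01 8.30966459e+01]
```

Call:
{"op": "step_arm", "data": {
  "motion": [
    {"dx": 0,"dy": 0.007,"dz": 0.25,"wx": 0,"wy": 0,"wz": 0,"claw": 70},
    {"dx": 0,"dy": 0.007,"dz": 0.5,"wx": 0,"wy": 0,"wz": 0,"claw": 70},
    {"dx": 0,"dy": 0.007,"dz": 0.75,"wx": 0,"wy": 0,"wz": 0,"claw": 70},
    {"dx": 0,"dy": 0.007,"dz": 0.95,"wx": 0,"wy": 0,"wz": 0,"claw": 70},
    {"dx": 0,"dy": 0.007,"dz": 1,"wx": 0,"wy": 0,"wz": 0,"claw": 70}
  ]
}}

```text
clock: 13.95
tool_pos: [0.4005, 0.3385, 0.0919]
eef_rot: [-0.02, 1.0, -0.001, -0.001]
contact_force: [0.7, -0.1, -0.8]
opening: 0.792
finger_force: 0.0
```

Call:
{"op": "step_arm", "data": {
  "motion": [
    {"dx": 0,"dy": 0,"dz": 0.035,"wx": 0,"wy": 0,"wz": 0,"claw": 70},
    {"dx": 0,"dy": 0,"dz": 0.035,"wx": 0,"wy": 0,"wz": 0,"claw": 52},
    {"dx": 0,"dy": 0,"dz": 0.035,"wx": 0,"wy": 0,"wz": 0,"claw": 42},
    {"dx": 0,"dy": 0,"dz": 0.035,"wx": 0,"wy": 0,"wz": 0,"claw": 40},
    {"dx": 0,"dy": 0,"dz": 0.035,"wx": 0,"wy": 0,"wz": 0,"claw": 40},
    {"dx": 0,"dy": 0,"dz": 0.035,"wx": 0,"wy": 0,"wz": 0,"claw": 40},
    {"dx": 0,"dy": 0,"dz": 0.035,"wx": 0,"wy": 0,"wz": 0,"claw": 40}
  ],
  "force": 15
}}

```text
clock: 14.65
tool_pos: [0.401, 0.3399, 0.0912]
eef_rot: [-0.021, 1.0, 0.0, 0.0]
contact_force: [-0.2, -0.9, 5.8]
opening: 0.521
finger_force: 15.0
```

Call:
{"op": "step_arm", "data": {
  "motion": [
    {"dx": 0,"dy": 0,"dz": -0.1,"wx": 0,"wy": 0,"wz": 0,"claw": 40},
    {"dx": 0,"dy": 0,"dz": -0.25,"wx": 0,"wy": 0,"wz": 0,"claw": 40},
    {"dx": 0,"dy": 0,"dz": -0.45,"wx": 0,"wy": 0,"wz": 0,"claw": 40},
    {"dx": 0,"dy": 0,"dz": -0.65,"wx": 0,"wy": 0,"wz": 0,"claw": 40},
    {"dx": 0,"dy": 0,"dz": -0.85,"wx": 0,"wy": 0,"wz": 0,"claw": 40},
    {"dx": 0,"dy": 0,"dz": -1,"wx": 0,"wy": 0,"wz": 0,"claw": 40}
  ]
}}

```text
clock: 15.25
tool_pos: [0.4008, 0.3399, 0.1722]
eef_rot: [-0.021, 1.0, 0.0, 0.0]
contact_force: [-0.3, 0.6, -0.4]
opening: 0.522
finger_force: 15.0
```

Call:
{"op": "step_arm", "data": {
  "motion": [
    {"dx": 0,"dy": 0,"dz": -0.2,"wx": 0,"wy": 0,"wz": 0,"claw": 40},
    {"dx": 0,"dy": 0,"dz": -0.4,"wx": 0,"wy": 0,"wz": 0,"claw": 40},
    {"dx": -0.1,"dy": -0.1,"dz": -0.53,"wx": 0,"wy": 0,"wz": 0,"claw": 40},
    {"dx": -0.3,"dy": -0.3,"dz": -0.53,"wx": 0,"wy": 0,"wz": 0,"claw": 40}
  ]
}}

```text
clock: 15.65
tool_pos: [0.4257, 0.3182, 0.2149]
eef_rot: [-0.023, 1.0, 0.001, 0.001]
contact_force: [1.3, -0.2, -1.0]
opening: 0.517
finger_force: 15.0
```

Call:
{"op": "step_arm", "data": {
  "motion": [
    {"dx": -0.22,"dy": -0.21,"dz": 0,"wx": 0,"wy": 0,"wz": 0,"claw": 40},
    {"dx": -0.45,"dy": -0.42,"dz": 0,"wx": 0,"wy": 0,"wz": 0,"claw": 40},
    {"dx": -0.68,"dy": -0.64,"dz": 0,"wx": 0,"wy": 0,"wz": 0,"claw": 40},
    {"dx": -0.9,"dy": -0.85,"dz": 0,"wx": 0,"wy": 0,"wz": 0,"claw": 40}
  ]
}}

```text
clock: 16.05
tool_pos: [0.5017, 0.2498, 0.2131]
eef_rot: [-0.021, 1.0, -0.0, -0.0]
contact_force: [0.1, 1.6, -1.0]
opening: 0.52
finger_force: 15.0
```

Call:
{"op": "step_arm", "data": {
  "motion": [
    {"dx": -0.22,"dy": -0.21,"dz": 0,"wx": 0,"wy": 0,"wz": 0.02,"claw": 40},
    {"dx": -0.45,"dy": -0.4,"dz": 0,"wx": 0,"wy": 0,"wz": 0.04,"claw": 40},
    {"dx": -0.68,"dy": -0.6,"dz": 0,"wx": 0,"wy": 0,"wz": 0.055,"claw": 40},
    {"dx": -0.84,"dy": -0.7,"dz": 0,"wx": 0,"wy": 0,"wz": 0.064,"claw": 40},
    {"dx": -0.9,"dy": -0.75,"dz": 0,"wx": 0,"wy": 0,"wz": 0.064,"claw": 40},
    {"dx": -0.9,"dy": -0.75,"dz": 0,"wx": 0,"wy": 0,"wz": 0.064,"claw": 40},
    {"dx": -0.9,"dy": -0.75,"dz": 0,"wx": 0,"wy": 0,"wz": 0.064,"claw": 40}
  ]
}}

```text
clock: 16.75
tool_pos: [0.5742, 0.1956, 0.213]
eef_rot: [0.079, 0.997, 0.0, -0.001]
contact_force: [-0.2, -1.1, -1.9]
opening: 0.524
finger_force: 15.0
```

```bash
python3 - <<'E'
from h import *
s=st();r=R.from_quat(s['eef_rot']).as_matrix();print(np.degrees(np.arctan2(r[1,1],r[0,1])),r[2])
print(mv([.5791,.1934,.213])*80)
v=snap('wrist','w7');C=cloud(v)
T=R.from_euler('z',-9.1,degrees=True).as_matrix()
L=(C-[.599,.1902,0])@T*1000; print('tcp tank',(s['tool_pos']-[.599,.1902,0])@T*1000)
def prof(nm,y0,y1,x0,x1,zs,st=8):
  for z in zs:
    m=(L[...,1]>y0)&(L[...,1]<y1)&(L[...,2]>z)&(L[...,2]<z+st)&(L[...,0]>x0)&(L[...,0]<x1)
    if m.sum()>4: print(nm,z,m.sum(),np.percentile(L[m][:,0],[2,50,98]).round(1),np.percentile(L[m][:,1],[2,50,98]).round(1))
prof('wedge',-30,30,-60,0,range(122,250,16)); prof('cas',-50,50,-10,15,range(88,122,8)); prof('plate',-34,34,-40,-10,range(60,96,8))
E
```

```text
16.75 [0.5742 0.1956 0.213 ] [ 7.870e-02  9.969e-01  2.000e-04 -5.000e-04] [-0.2 -1.1 -1.9] 0.5240874579547303 14.988295113034837
80.96749754725535 [ 1.11887487e-03  3.48328701e-04 -9.99999313e-01]
[-5.18530414 -1.37130666 -0.03836213]
tcp tank [-25.34259627   1.377587   212.96791727]
wedge 138 150 [-31.7 -31.  -30.4] [-17.9   1.9  19.8]
wedge 154 200 [-34.2 -33.5 -32.7] [-18.2   1.3  20.2]
wedge 170 234 [-36.7 -36.1 -35.4] [-18.2   1.3  20.4]
wedge 186 307 [-39.3 -38.6 -37.8] [-17.9   1.3  20.3]
wedge 202 383 [-41.9 -41.1 -40.4] [-18.    1.7  20.4]
wedge 218 1124 [-38.3 -37.6 -33. ] [-29.2   0.1  28.9]
wedge 234 2132 [-38.3 -37.4 -17.7] [-28.8   0.2  28.4]
cas 88 197 [-9.9 -1.9 -1.4] [-48.2 -29.3  49.1]
cas 96 196 [-2.4 -1.9 -1.4] [-48.5 -31.1  48.8]
cas 104 443 [-2.3 -1.1  3.3] [-48.5 -32.3  49. ]
cas 112 333 [-1.5  3.3  5.9] [-48.5 -33.2  49.3]
plate 60 108 [-38.8 -29.8 -15.5] [-31.6   2.4  31.6]
plate 68 160 [-39.7 -31.3 -18.1] [-31.5  -1.6  30.7]
plate 76 128 [-39.3 -32.4 -18. ] [-31.9  -3.9  31.2]
plate 84 955 [-33.  -29.  -19.4] [-32.5   0.4  32.6]
```

View pics/w7.png

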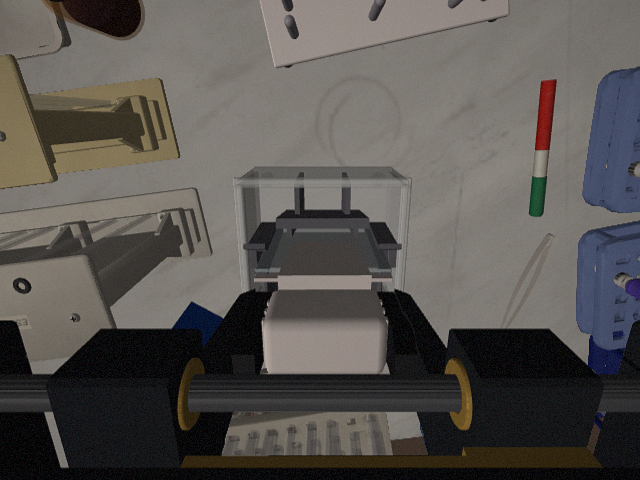

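The wedge is held upright with its head at x=-25.4 mm in the tank frame, and its slope faces the plate. In the picture the head is at (325,330) and the slot plate at (320,218). The cassette face is at x=-1.9. Aligning over the slot mouth.

Call:
{"op": "step_arm", "data": {
  "motion": [
    {"dx": -0.035,"dy": -0.016,"dz": 0,"wx": 0,"wy": 0,"wz": 0,"claw": 40},
    {"dx": -0.0725,"dy": -0.016,"dz": 0,"wx": 0,"wy": 0,"wz": 0,"claw": 40},
    {"dx": -0.0725,"dy": -0.016,"dz": 0,"wx": 0,"wy": 0,"wz": 0,"claw": 40},
    {"dx": -0.0725,"dy": -0.016,"dz": 0.1,"wx": 0,"wy": 0,"wz": 0,"claw": 40},
    {"dx": -0.0725,"dy": -0.016,"dz": 0.2,"wx": 0,"wy": 0,"wz": 0,"claw": 40},
    {"dx": -0.0725,"dy": -0.016,"dz": 0.32,"wx": 0,"wy": 0,"wz": 0,"claw": 40},
    {"dx": -0.0725,"dy": -0.016,"dz": 0.42,"wx": 0,"wy": 0,"wz": 0,"claw": 40},
    {"dx": -0.0725,"dy": -0.016,"dz": 0.43,"wx": 0,"wy": 0,"wz": 0,"claw": 40}
  ]
}}

```text
clock: 17.6
tool_pos: [0.5796, 0.1924, 0.1769]
eef_rot: [0.079, 0.997, -0.001, -0.001]
contact_force: [0.2, -0.2, -1.2]
opening: 0.521
finger_force: 15.0
```

```bash
python3 - <<'E'
from h import *
s=st()
v=snap('wrist','w8');C=cloud(v)
T=R.from_euler('z',-9.1,degrees=True).as_matrix()
L=(C-[.599,.1902,0])@T*1000; print('tcp tank',(s['tool_pos']-[.599,.1902,0])@T*1000)
def prof(nm,y0,y1,x0,x1,zs,st=8):
  for z in zs:
    m=(L[...,1]>y0)&(L[...,1]<y1)&(L[...,2]>z)&(L[...,2]<z+st)&(L[...,0]>x0)&(L[...,0]<x1)
    if m.sum()>4: print(nm,z,m.sum(),np.percentile(L[m][:,0],[2,50,98]).round(1),np.percentile(L[m][:,1],[2,50,98]).round(1))
prof('wedge',-30,30,-60,0,range(98,180,16)); prof('cas+',24,50,-10,15,range(92,122,8));prof('cas-',-50,-24,-10,15,range(92,122,8)); prof('plate',-38,38,-40,-10,range(84,92,4),4)
E
```

```text
17.6 [0.5796 0.1924 0.1769] [ 7.900e-02  9.969e-01 -7.000e-04 -1.300e-03] [ 0.2 -0.2 -1.2] 0.5211109329135701 14.988379807036836
tcp tank [-19.5522991   -0.89671745 176.92168231]
wedge 98 162 [-25.3 -24.7 -24. ] [-20.1  -1.2  18.2]
wedge 114 179 [-27.8 -27.2 -26.4] [-20.5  -1.1  17.8]
wedge 130 218 [-30.3 -29.6 -28.9] [-20.6  -1.9  17.8]
wedge 146 285 [-32.9 -32.2 -31.5] [-20.2  -1.1  18. ]
wedge 162 352 [-35.4 -34.8 -34. ] [-20.2  -1.   18.2]
wedge 178 2005 [-36.9 -32.3 -27.3] [-28.1  -0.5  28.7]
cas+ 92 148 [-2.3 -1.8 -1.3] [30.  39.9 49.6]
cas+ 100 161 [-2.4 -1.8 -1.3] [30.3 39.6 49.4]
cas+ 108 368 [-2.2  0.5  3.4] [28.9 38.7 49.4]
cas- 92 120 [-2.5 -1.9 -1.4] [-48.6 -40.2 -32.3]
cas- 100 145 [-2.5 -1.9 -1.3] [-48.6 -39.9 -32. ]
cas- 108 317 [-2.2  0.4  3.4] [-48.9 -39.7 -31.1]
plate 84 1371 [-33.  -29.2 -19.6] [-34.8   0.1  34.3]
plate 88 80 [-30.5 -26.9 -25.5] [-35.2  -7.6  32.4]
```

Call:
{"op": "step_arm", "data": {
  "motion": [
    {"dx": 0,"dy": 0.01,"dz": 0.03,"wx": 0,"wy": 0,"wz": 0,"claw": 40},
    {"dx": 0,"dy": 0.01,"dz": 0.08,"wx": 0,"wy": 0,"wz": 0,"claw": 40},
    {"dx": -0.01,"dy": 0.01,"dz": 0.12,"wx": 0,"wy": 0,"wz": 0,"claw": 40},
    {"dx": -0.02,"dy": 0.01,"dz": 0.16,"wx": 0,"wy": 0,"wz": 0,"claw": 40},
    {"dx": -0.026,"dy": 0.01,"dz": 0.2,"wx": 0,"wy": 0,"wz": 0,"claw": 40},
    {"dx": -0.026,"dy": 0.01,"dz": 0.24,"wx": 0,"wy": 0,"wz": 0,"claw": 40},
    {"dx": -0.026,"dy": 0.01,"dz": 0.27,"wx": 0,"wy": 0,"wz": 0,"claw": 40},
    {"dx": -0.026,"dy": 0.01,"dz": 0.27,"wx": 0,"wy": 0,"wz": 0,"claw": 40}
  ]
}}

```text
clock: 18.45
tool_pos: [0.5824, 0.1932, 0.1566]
eef_rot: [0.079, 0.997, -0.0, -0.0]
contact_force: [-0.8, -0.1, -0.6]
opening: 0.522
finger_force: 15.0
```

Call:
{"op": "step_arm", "data": {
  "motion": [
    {"dx": 0.004,"dy": 0,"dz": 0.03,"wx": 0,"wy": 0,"wz": 0,"claw": 40},
    {"dx": 0.004,"dy": 0,"dz": 0.06,"wx": 0,"wy": 0,"wz": 0,"claw": 40},
    {"dx": 0.004,"dy": 0,"dz": 0.09,"wx": 0,"wy": 0,"wz": 0,"claw": 40},
    {"dx": 0.004,"dy": 0,"dz": 0.12,"wx": 0,"wy": 0,"wz": 0,"claw": 40},
    {"dx": 0.004,"dy": 0,"dz": 0.15,"wx": 0,"wy": 0,"wz": 0,"claw": 40},
    {"dx": 0.004,"dy": 0,"dz": 0.165,"wx": 0,"wy": 0,"wz": 0,"claw": 40},
    {"dx": 0.004,"dy": 0,"dz": 0.165,"wx": 0,"wy": 0,"wz": 0,"claw": 40}
  ]
}}

```text
clock: 19.15
tool_pos: [0.5823, 0.1933, 0.1436]
eef_rot: [0.079, 0.997, -0.0, -0.0]
contact_force: [-0.5, 0.4, -1.4]
opening: 0.518
finger_force: 15.0
```

Call:
{"op": "step_arm", "data": {
  "motion": [
    {"dx": 0,"dy": 0,"dz": 0.012,"wx": 0,"wy": 0,"wz": 0,"claw": 40},
    {"dx": 0,"dy": 0,"dz": 0.025,"wx": 0,"wy": 0,"wz": 0,"claw": 40},
    {"dx": 0,"dy": 0,"dz": 0.037,"wx": 0,"wy": 0,"wz": 0,"claw": 40},
    {"dx": 0,"dy": 0,"dz": 0.05,"wx": 0,"wy": 0,"wz": 0,"claw": 40},
    {"dx": 0,"dy": 0,"dz": 0.05,"wx": 0,"wy": 0,"wz": 0,"claw": 40}
  ]
}}

```text
clock: 19.65
tool_pos: [0.5825, 0.1933, 0.1398]
eef_rot: [0.079, 0.997, 0.0, 0.0]
contact_force: [-0.4, -0.6, -1.7]
opening: 0.52
finger_force: 15.0
```

Call:
{"op": "step_arm", "data": {
  "motion": [
    {"dx": 0,"dy": 0,"dz": 0.012,"wx": 0,"wy": 0,"wz": 0,"claw": 40},
    {"dx": 0,"dy": 0,"dz": 0.025,"wx": 0,"wy": 0,"wz": 0,"claw": 40},
    {"dx": 0,"dy": 0,"dz": 0.037,"wx": 0,"wy": 0,"wz": 0,"claw": 40},
    {"dx": 0,"dy": 0,"dz": 0.037,"wx": 0,"wy": 0,"wz": 0,"claw": 40}
  ]
}}

```text
clock: 20.05
tool_pos: [0.5828, 0.1934, 0.1369]
eef_rot: [0.079, 0.997, 0.0, 0.0]
contact_force: [1.6, -0.0, -2.3]
opening: 0.518
finger_force: 15.0
```

Call:
{"op": "step_arm", "data": {
  "motion": [
    {"dx": -0.002,"dy": 0,"dz": 0.01,"wx": 0,"wy": 0,"wz": 0,"claw": 40},
    {"dx": -0.004,"dy": 0,"dz": 0.02,"wx": 0,"wy": 0,"wz": 0,"claw": 40},
    {"dx": -0.005,"dy": 0,"dz": 0.03,"wx": 0,"wy": 0,"wz": 0,"claw": 40},
    {"dx": -0.005,"dy": 0,"dz": 0.03,"wx": 0,"wy": 0,"wz": 0,"claw": 40}
  ]
}}

```text
clock: 20.45
tool_pos: [0.5833, 0.1934, 0.1349]
eef_rot: [0.079, 0.997, 0.0, 0.001]
contact_force: [1.9, -0.6, 3.5]
opening: 0.52
finger_force: 15.0
```

Call:
{"op": "step_arm", "data": {
  "motion": [
    {"dx": 0,"dy": 0,"dz": 0,"wx": 0,"wy": 0,"wz": 0,"claw": 50},
    {"dx": 0,"dy": 0,"dz": 0,"wx": 0,"wy": 0,"wz": 0,"claw": 60},
    {"dx": 0,"dy": 0,"dz": 0,"wx": 0,"wy": 0,"wz": 0,"claw": 64},
    {"dx": 0,"dy": 0,"dz": -0.1,"wx": 0,"wy": 0,"wz": 0,"claw": 64},
    {"dx": 0,"dy": 0,"dz": -0.3,"wx": 0,"wy": 0,"wz": 0,"claw": 64},
    {"dx": 0,"dy": 0,"dz": -0.5,"wx": 0,"wy": 0,"wz": 0,"claw": 64},
    {"dx": 0,"dy": 0,"dz": -0.65,"wx": 0,"wy": 0,"wz": 0,"claw": 64},
    {"dx": 0,"dy": 0,"dz": -0.7,"wx": 0,"wy": 0,"wz": 0,"claw": 64}
  ]
}}

```text
clock: 21.25
tool_pos: [0.5835, 0.1937, 0.1921]
eef_rot: [0.079, 0.997, 0.001, 0.001]
contact_force: [0.4, 0.2, 0.6]
opening: 0.727
finger_force: 0.0
```

Call:
{"op": "step_arm", "data": {
  "motion": [
    {"dx": 0,"dy": 0,"dz": 0,"wx": 0,"wy": 0,"wz": 0,"claw": 30},
    {"dx": 0,"dy": 0,"dz": 0,"wx": 0,"wy": 0,"wz": 0,"claw": 10},
    {"dx": 0,"dy": 0,"dz": 0,"wx": 0,"wy": 0,"wz": 0,"claw": 0},
    {"dx": 0,"dy": 0,"dz": 0,"wx": 0,"wy": 0,"wz": 0,"claw": 0},
    {"dx": 0,"dy": 0,"dz": 0,"wx": 0,"wy": 0,"wz": 0,"claw": 0},
    {"dx": 0,"dy": 0,"dz": 0,"wx": 0,"wy": 0,"wz": 0,"claw": 0},
    {"dx": 0,"dy": 0,"dz": 0,"wx": 0,"wy": 0,"wz": 0,"claw": 0}
  ]
}}

```text
clock: 21.95
tool_pos: [0.5827, 0.1933, 0.1904]
eef_rot: [0.079, 0.997, 0.0, -0.0]
contact_force: [-0.2, -0.6, -0.1]
opening: 0.113
finger_force: 0.0
```

```bash
cat > chk.py <<'E'
from h import *
import sys
s=st()
v=snap('wrist',sys.argv[1]);C=cloud(v)
T=R.from_euler('z',-9.1,degrees=True).as_matrix()
L=(C-[.599,.1902,0])@T*1000; print('tcp tank',(s['tool_pos']-[.599,.1902,0])@T*1000)
def prof(nm,y0,y1,x0,x1,zs,st=8):
  for z in zs:
    m=(L[...,1]>y0)&(L[...,1]<y1)&(L[...,2]>z)&(L[...,2]<z+st)&(L[...,0]>x0)&(L[...,0]<x1)
    if m.sum()>4: print(nm,z,m.sum(),np.percentile(L[m][:,0],[2,50,98]).round(1),np.percentile(L[m][:,1],[2,50,98]).round(1),np.percentile(L[m][:,2],[50,98]).round(1))
prof('wedge',-30,30,-60,8,range(92,172,8)); prof('cas+',24,50,-10,15,range(92,122,8));prof('cas-',-50,-24,-10,15,range(92,122,8))
E
python3 chk.py w9
```

```text
21.95 [0.5827 0.1933 0.1904] [ 7.910e-02  9.969e-01  0.000e+00 -1.000e-04] [-0.2 -0.6 -0.1] 0.11283670647258937 0.0
tcp tank [-16.54176266   0.48819158 190.36111989]
wedge 92 112 [-27.3 -26.6 -25.9] [-18.6   1.   19.4] [96.8 99.4]
wedge 100 87 [-28.5 -27.8 -27.4] [-18.3  -1.   19.7] [103.6 108. ]
wedge 108 110 [-29.7 -29.    3.3] [-29.9  -0.6  19.4] [112.1 114.3]
wedge 116 141 [-31.  -30.3   5.6] [-29.8  -0.9  19.8] [118.4 122.6]
wedge 124 133 [-32.3 -31.6 -31. ] [-18.4   0.9  19.7] [128.3 130.7]
wedge 132 836 [-33.3 -30.5 -27. ] [-18.5   0.6  19.8] [137.1 138.5]
wedge 140 323 [-28.8 -28.3 -25. ] [-21.4   0.9  23.3] [145.  147.8]
wedge 148 448 [-28.8 -28.3 -25.2] [-21.8   0.9  23.2] [152.1 155.9]
wedge 156 605 [-28.8 -28.2 -13.6] [-22.5   0.4  24.2] [160.7 163.9]
wedge 164 2823 [-28.1 -20.6  -7.7] [-20.4   0.9  22.1] [167.  168.3]
cas+ 92 107 [-1.8 -1.3 -0.8] [32.6 41.  49.6] [ 96.2 100. ]
cas+ 100 129 [-1.8 -1.4  3.7] [32.3 40.8 49.5] [104.4 107.8]
cas+ 108 316 [-1.7  1.2  4. ] [31.6 40.9 49.5] [111.5 115.7]
cas+ 116 152 [3.1 4.8 6.7] [31.  39.9 49.3] [117.3 118.7]
cas- 92 114 [-1.8 -1.3 -1. ] [-48.9 -40.6 -31. ] [96.  99.6]
cas- 100 141 [-2.  -1.3  3.6] [-48.7 -38.8 -30.8] [104.6 107.9]
cas- 108 330 [-1.6  1.1  4.1] [-48.8 -39.6 -29.8] [111.4 115.8]
cas- 116 159 [3.  4.8 6.6] [-48.5 -39.  -29.2] [117.2 118.3]
```

Wedge released and standing upright, top at about 167.5 mm. Starting to tap.

Call:
{"op": "step_arm", "data": {
  "motion": [
    {"dx": 0,"dy": 0,"dz": 0.08,"wx": 0,"wy": 0,"wz": 0,"claw": 0},
    {"dx": 0,"dy": 0,"dz": 0.16,"wx": 0,"wy": 0,"wz": 0,"claw": 0},
    {"dx": 0,"dy": 0,"dz": 0.22,"wx": 0,"wy": 0,"wz": 0,"claw": 0},
    {"dx": 0,"dy": 0,"dz": 0.24,"wx": 0,"wy": 0,"wz": 0,"claw": 0},
    {"dx": 0,"dy": 0,"dz": 0.24,"wx": 0,"wy": 0,"wz": 0,"claw": 0}
  ]
}}

```text
clock: 22.5
tool_pos: [0.5825, 0.1932, 0.1708]
eef_rot: [0.079, 0.997, -0.0, -0.0]
contact_force: [-0.3, 0.2, 0.2]
opening: 0.007
finger_force: 0.0
```

Call:
{"op": "step_arm", "data": {
  "motion": [
    {"dx": 0,"dy": 0,"dz": 0.025,"wx": 0,"wy": 0,"wz": 0,"claw": 0},
    {"dx": 0,"dy": 0,"dz": 0.05,"wx": 0,"wy": 0,"wz": 0,"claw": 0}
  ]
}}

```text
clock: 22.7
tool_pos: [0.5832, 0.1934, 0.1677]
eef_rot: [0.079, 0.997, 0.0, 0.001]
contact_force: [-1.6, -0.5, 10.0]
opening: 0.003
finger_force: 4.8
```

Call:
{"op": "step_arm", "data": {
  "motion": [
    {"dx": 0,"dy": 0,"dz": 0.012,"wx": 0,"wy": 0,"wz": 0,"claw": 0}
  ]
}}

```text
clock: 22.8
tool_pos: [0.5834, 0.1935, 0.1675]
eef_rot: [0.079, 0.997, 0.0, 0.001]
contact_force: [-1.9, -1.2, 9.9]
opening: 0.007
finger_force: 5.4
```

Call:
{"op": "step_arm", "data": {
  "motion": [
    {"dx": 0,"dy": 0,"dz": 0.012,"wx": 0,"wy": 0,"wz": 0,"claw": 0}
  ]
}}

```text
clock: 22.9
tool_pos: [0.5836, 0.1937, 0.1672]
eef_rot: [0.079, 0.997, 0.001, 0.001]
contact_force: [-2.3, -0.4, 14.2]
opening: 0.009
finger_force: 7.0
```

Call:
{"op": "step_arm", "data": {
  "motion": [
    {"dx": 0,"dy": 0,"dz": -0.05,"wx": 0,"wy": 0,"wz": 0,"claw": 0},
    {"dx": 0,"dy": 0,"dz": -0.1,"wx": 0,"wy": 0,"wz": 0,"claw": 0},
    {"dx": 0,"dy": 0,"dz": -0.1,"wx": 0,"wy": 0,"wz": 0,"claw": 0}
  ]
}}

```text
clock: 23.2
tool_pos: [0.5831, 0.1935, 0.1739]
eef_rot: [0.079, 0.997, 0.0, 0.0]
contact_force: [0.3, -0.2, -0.1]
opening: 0.003
finger_force: 0.0
```

```bash
python3 chk.py w10 | egrep "tcp|wedge (92|124|164|148)|cas. (92|116)"
```

```text
tcp tank [-16.18012411   0.69987652 173.86328591]
wedge 92 124 [-27.2 -26.6 -25.9] [-18.2   0.9  19.7] [96.5 99.5]
wedge 124 193 [-32.2 -31.6 -30.9] [-18.4   1.7  20.2] [127.9 131.3]
wedge 148 566 [-28.5 -28.  -24.9] [-20.9   1.3  22.9] [152.1 155.8]
wedge 164 1997 [-27.4 -22.8  -8.1] [-20.4   1.   22.6] [165.7 167.2]
cas+ 92 135 [-1.6 -1.2 -0.7] [32.7 41.3 49.5] [96.1 99.9]
cas+ 116 162 [3.2 4.7 6.5] [31.7 40.6 49.5] [117.4 118.8]
cas- 92 140 [-1.8 -1.2 -0.7] [-48.6 -39.2 -30.4] [96.  99.6]
cas- 116 169 [3.2 4.7 6.4] [-48.7 -39.1 -28.9] [117.4 118.4]
```

Call:
{"op": "step_arm", "data": {
  "motion": [
    {"dx": 0,"dy": 0,"dz": 0.025,"wx": 0,"wy": 0,"wz": 0,"claw": 0},
    {"dx": 0,"dy": 0,"dz": 0.05,"wx": 0,"wy": 0,"wz": 0,"claw": 0},
    {"dx": 0,"dy": 0,"dz": 0.075,"wx": 0,"wy": 0,"wz": 0,"claw": 0},
    {"dx": 0,"dy": 0,"dz": 0.1,"wx": 0,"wy": 0,"wz": 0,"claw": 0}
  ]
}}

```text
clock: 23.65
tool_pos: [0.5829, 0.1935, 0.1665]
eef_rot: [0.079, 0.997, 0.0, 0.0]
contact_force: [-3.9, -1.7, 17.7]
opening: 0.005
finger_force: 9.0
```

Call:
{"op": "step_arm", "data": {
  "motion": [
    {"dx": 0,"dy": 0,"dz": -0.05,"wx": 0,"wy": 0,"wz": 0,"claw": 0},
    {"dx": 0,"dy": 0,"dz": -0.1,"wx": 0,"wy": 0,"wz": 0,"claw": 0},
    {"dx": 0,"dy": 0,"dz": -0.1,"wx": 0,"wy": 0,"wz": 0,"claw": 0},
    {"dx": 0,"dy": 0,"dz": -0.075,"wx": 0,"wy": 0,"wz": 0,"claw": 0},
    {"dx": 0,"dy": 0,"dz": -0.05,"wx": 0,"wy": 0,"wz": 0,"claw": 0},
    {"dx": 0,"dy": 0,"dz": -0.025,"wx": 0,"wy": 0,"wz": 0,"claw": 0},
    {"dx": 0,"dy": 0,"dz": -0.004,"wx": 0,"wy": 0,"wz": 0,"claw": 0}
  ]
}}

```text
clock: 24.35
tool_pos: [0.5827, 0.1932, 0.1665]
eef_rot: [0.079, 0.997, -0.0, -0.0]
contact_force: [-3.7, -1.3, 16.1]
opening: 0.008
finger_force: 8.1
```

Holds at 16 N with no further movement, so it's locked. Retracting and checking.

Call:
{"op": "step_arm", "data": {
  "motion": [
    {"dx": 0,"dy": 0,"dz": -0.05,"wx": 0,"wy": 0,"wz": 0,"claw": 0},
    {"dx": 0,"dy": 0,"dz": -0.2,"wx": 0,"wy": 0,"wz": 0,"claw": 0},
    {"dx": 0,"dy": 0,"dz": -0.5,"wx": 0,"wy": 0,"wz": 0,"claw": 0},
    {"dx": 0,"dy": 0,"dz": -0.8,"wx": 0,"wy": 0,"wz": 0,"claw": 0},
    {"dx": 0,"dy": 0,"dz": -1,"wx": 0,"wy": 0,"wz": 0,"claw": 0},
    {"dx": 0,"dy": 0,"dz": -1,"wx": 0,"wy": 0,"wz": 0,"claw": 0}
  ]
}}

```text
clock: 24.95
tool_pos: [0.5843, 0.1941, 0.2486]
eef_rot: [0.079, 0.997, 0.001, 0.002]
contact_force: [0.7, 0.7, -0.3]
opening: 0.007
finger_force: 0.0
```

```bash
python3 chk.py w11; python3 -c "
from h import *
snap('scene','s11')"
```

```text
24.95 [0.5843 0.1941 0.2486] [0.0792 0.9969 0.0014 0.0025] [ 0.7  0.7 -0.3] 0.007031858218627502 0.0
tcp tank [-15.09690207   1.50814967 248.57760815]
wedge 92 43 [-26.4 -26.   -1. ] [-29.7   1.   19.5] [93. 97.]
wedge 100 61 [-28.1 -27.7   3.5] [-29.7  -3.9  19.4] [103.7 107.8]
wedge 108 82 [-29.6 -29.2   4.1] [-29.9 -11.2  19.2] [113.4 115.1]
wedge 116 71 [-31.  -30.7   6. ] [-29.6  -5.1  29.8] [122.7 123.9]
wedge 124 33 [-32.2 -32.1 -31.1] [-16.9  -4.2  18.9] [131.5 131.9]
wedge 132 469 [-32.5 -30.  -27. ] [-18.    1.7  20.5] [135.5 136.9]
wedge 140 191 [-28.3 -27.9 -24.6] [-20.4   1.7  23.6] [144.1 147.4]
wedge 148 208 [-28.4 -27.9 -24.5] [-20.4   0.3  23.4] [151.8 155.9]
wedge 156 528 [-28.3 -27.1  -4.9] [-21.9   2.3  24.6] [162.2 164. ]
wedge 164 1928 [-26.8 -16.8  -6.1] [-19.1   1.   22.1] [165.3 166.7]
cas+ 92 61 [-1.5 -1.1 -0.6] [32.5 41.2 49.5] [95.8 99.9]
cas+ 100 89 [-1.4 -1.   3.9] [31.  39.6 49.2] [104.8 107.7]
cas+ 108 202 [-1.3  1.3  4.1] [30.2 40.2 49.7] [111.3 115.3]
cas+ 116 99 [3.4 4.8 6.3] [29.8 39.5 49.7] [117.2 118.8]
cas- 92 68 [-1.5 -1.1 -0.7] [-48.5 -38.8 -29.2] [96.7 99.9]
cas- 100 93 [-1.5 -1.   4. ] [-48.5 -36.6 -28.4] [105.1 107.9]
cas- 108 228 [-1.3  1.3  4.3] [-48.8 -39.  -27.6] [111.4 115.7]
cas- 116 99 [3.4 5.  6.3] [-48.3 -37.5 -26.4] [117.1 118.3]
```

View pics/w11.png

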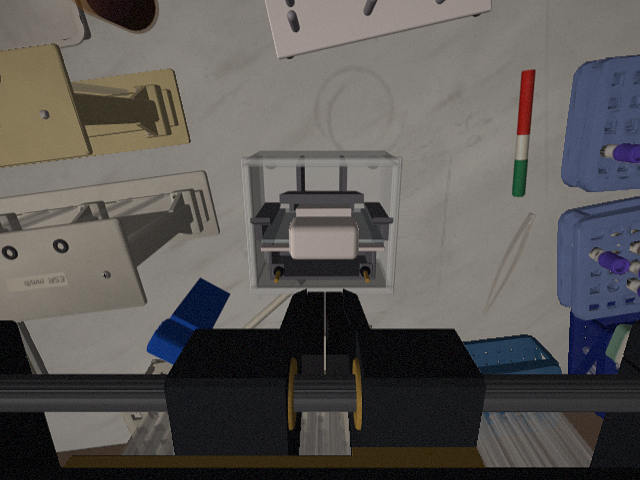

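The picture shows the wedge head at (323,235), centred between the plate (320,198) and the cassette (320,245). Both are upright, the gripper is clear and the bystanders in view are undisturbed. Handing in.

```bash
python3 -c "
from h import *
print(workorder.finish_job())"
```

```text
the job is handed in; nothing more can be done
None
```

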